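# Plug in the modules, lock the bar, run the start keys

## Robot

A 6-joint arm with a two-finger parallel gripper is mounted at the origin on the work surface. World frame = base frame: x ahead of the robot, y to its left, z up, the work surface at z = 0. Lengths are in m, angles in degrees, forces in N, time in s.
With the tool pointing down it reaches from about 0.35 to 0.875 m from the base axis. Payload 4.2 kg.
Tool frame: the origin (TCP) lies midway between the tips of the shut fingers; the grasp point (between the pads) lies r.pinch_z behind it (r.pinch_z is the distance from the TCP to the grasp point, in m); z points along the fingers, y is the direction in which the jaws open and shut (so a half turn about z gives the same grasp; the last joint's range is limited). The gripper opens to 87 mm and grips with 3 to 60 N. Pads are 19 mm wide; open, the fingers measure 117 mm over their backs; the gripper's body (75 mm by 190 mm) begins 51 mm behind the grasp point.
Start: joints at [-48.381, 22.042, 0.453, 0, -68.411, -14.817], TCP at [0.282, -0.558, 0.223] pointing down, gripper open.
Joint ranges: [-179.83, 179.83], [-69.29, 118.12], [-61.27, 80.66], [-181.25, 117.63], [-171.15, -9.14], [-177.46, 177.46]. Speed limits (degrees/s): [159.86, 159.86, 180, 180, 180, 180].

## Interface

Orientations are given as a 3x3 rotation matrix whose columns are the frame's x, y, z axes.
In Python, from station import r gives the robot as it stands. The module is installed in compiled form; this text tells all that it offers.
- The arm moves only by the tool play_rows, never from a script. Its argument "deltas" is a list of rows, each a list of 7 numbers: the shift along the tool's x, y, z in units of 25 mm (1.0 is 25 mm), then the turn, a rotation vector about the tool's x, y, z in units of 5 degrees (1.0 is 5 degrees), then the finger opening in mm, from 0 to 87. In form: [[tx, ty, tz, wx, wy, wz, fingers], ...]. A call has 1 to 12 rows; each row is the pose to reach, as a shift and turn from the pose commanded when the call began, along the tool's axes at that moment; what a row does not reach only later rows make up. A row lasts 1/10 s, in which the tool goes at most 50 mm and 8.59 degrees, less where a joint would pass 70% of its speed; a pose out of reach is approached as far as the arm can. A call with a gripper value outside its range is refused whole. The fingers move at their own pace and stop on an object; the grip force is fixed at half the most. Time passes only in rows, so rows that repeat a pose let the fingers close. It gives the time, the measured TCP pose, the force and the opening at its end, in the units of the state.
- r.sense(): the state, without advancing time (a new reading comes with each control period).
- r.capture(name): name is "scene" or "side" or "wrist"; returns a dict with "pixels" (400x640x3 uint8, red, green, blue), "camera_matrix" (3x3 intrinsics, pixels), "R" (3x3) and "t" (3): a world point X has camera coordinates R X + t; the wrist camera has in their place "T_tool_cam" (4x4, takes a point from camera to tool coordinates, whose origin is the TCP and whose axes are the flange's). Camera axes: x right, y down, z forward; pixel columns grow to the right and rows downward; lengths in m; the calibration is good to about 2 mm. A picture is of the moment at which its call begins: read the wrist's pose just before it. There is no depth.
- r.finish_job(): hands the job in, once; it reports no verdict.
Trained networks look in the newest picture that a camera, given by its name, has taken for a name from the list of things; names that differ only in an ending like _2 or _b are one class to them, and where a whole thing is asked for, a point or a joint stands for the part that bears it (a point fixed in the world has none). Each returns a list of dicts, best first, with "score" (0 to 1); they miss things now and then, are a little off and sometimes report something else, mostly with a low value. They report only what shows in the picture. A call takes as long as a camera call. They do not tell look-alikes from the thing itself.
- r.spot_in(camera, target): "centre" ([x, y, z] in m, in world coordinates, good to about 4 mm: the middle of the surface that is visible of it).
- r.cut_out(camera, target): "region" (400x640 bool, what is visible of it).
The state is a dict: "time_s": time; "joints": joint angles; "joint_velocities": joint speeds; "effort": joint torques, N m; "tcp_pos": TCP position; "ee_rot": TCP orientation; "wrist_force": force on the tool from outside, world axes, zero at the start; "moment": the same for the moment, N m; "gripper_width": opening from 0.0 (shut) to 1.0 (fully open).
Only numpy, scipy, OpenCV 4.12 (cv2) and the standard library are available. Lean on these libraries where they do the work, as an engineer would, in place of code of your own. Each camera call takes 0.05 s, during which the arm holds its last target.

## Task

Plug every loose module standing on the console into a free socket of the rack and press each one down until you feel it is fully home, because the sockets are stiff and a module merely set in stands proud. Only when all of them are home swing the hinged retaining bar down flat over them, then press the three keys on the key panel fully down one at a time, starting with the key next to the mushroom stop and working away from it. Do not press the mushroom stop, press no key before the bar is down, and leave the meter, tin and screwdriver where they are.

Things in the scene. Friction and masses are not known exactly. Their poses are not given: they have to be found in the camera images.
- rack: Fixed module rack; place and turn vary. Base plate 190 x 260 x 10 mm; origin on the bench under the middle socket, x points away from the robot at zero turn, y along the row of three sockets, z up. Grey walls up to 42 mm above the bench form open pockets at y = +66, 0, -66 mm, 106 (x) x 56 mm (y) inside, hard floor at 10 mm. Home: module centre 49 mm above the origin (within 2.5 mm), body top 60, rib top 88.
- socket0 (a point): Centre of the hard floor of the socket at rack y = +66 mm, 10 mm above the bench; frame as the rack's. A module's length lies along x. A black contact block (60 x 30 mm) stands 5 to 9 mm above the floor: it bears a module's weight, yields with a steady 6 to 9 N when pressed, down to floor level, and stays there. Pressing about 14 N on the middle of the rib is plenty.
- socket1 (a point): Centre of the hard floor of the socket at rack y = 0 mm, 10 mm above the bench; frame as the rack's. A module's length lies along x. A black contact block (60 x 30 mm) stands 5 to 9 mm above the floor: it bears a module's weight, yields with a steady 6 to 9 N when pressed, down to floor level, and stays there. Pressing about 14 N on the middle of the rib is plenty.
- socket2 (a point): Centre of the hard floor of the socket at rack y = -66 mm, 10 mm above the bench; frame as the rack's. A module's length lies along x. A black contact block (60 x 30 mm) stands 5 to 9 mm above the floor: it bears a module's weight, yields with a steady 6 to 9 N when pressed, down to floor level, and stays there. Pressing about 14 N on the middle of the rib is plenty.
- moduleA_mid (a point): Centre of one of up to three identical plug-in modules (absent: None), 39 mm above its underside; x along its length, z up. Black foot 94 x 44 mm up to 12 mm, grey body 100 x 50 mm from 12 to 50 mm, black grip rib 30 (x) x 14 (y) mm from 50 to 78 mm high in the middle of the top. About 0.35 kg. Fits either way round. Starts upright on the bench (z = 0).
- moduleB_mid (a point): Centre of one of up to three identical plug-in modules (absent: None), 39 mm above its underside; x along its length, z up. Black foot 94 x 44 mm up to 12 mm, grey body 100 x 50 mm from 12 to 50 mm, black grip rib 30 (x) x 14 (y) mm from 50 to 78 mm high in the middle of the top. About 0.35 kg. Fits either way round. Starts upright on the bench (z = 0).
- moduleC_mid (a point): Centre of one of up to three identical plug-in modules (absent: None), 39 mm above its underside; x along its length, z up. Black foot 94 x 44 mm up to 12 mm, grey body 100 x 50 mm from 12 to 50 mm, black grip rib 30 (x) x 14 (y) mm from 50 to 78 mm high in the middle of the top. About 0.35 kg. Fits either way round. Starts upright on the bench (z = 0).
- clamp (a joint): Angle of the steel retaining bar: 0 = closed, grows as it swings up and away from the robot to 2.4 rad; starts at 1.9 to 2.3. Stiff hinge: stays where left, up to 5 N at the tab. Two arms outside the pockets carry a cross bar 248 x 12 x 10 mm, 103 mm from the hinge line; closed (below 0.04 rad) its underside is 61 mm above the bench, 37 mm nearer than the modules' centres, clear of ribs.
- clamp_hinge (a point): Point on the hinge line, in the middle of the rack's width: local (66, 0, 66) mm of the rack. The hinge line runs along the rack's y. At angle a a point at radius r of the clamp lies at local x = 66 - r cos a, z = 66 + r sin a mm.
- clamp_tab (a point): Middle of the flat thumb tab on the bar, 130 mm from the hinge line; the tab is 44 mm wide (along rack y), 10 mm thick and reaches from 107 to 145 mm from the hinge line. To close, push its far side (the upper side when it is closed).
- panel: Fixed aluminium key panel, 300 (local x) x 100 x 40 mm high, origin at the centre of its underside; position and turn differ. In one row along local x: the mushroom stop at -105 mm, then the first key at -25, second at +37, third at +99 mm.
- key1 (a joint): Joint of the first key, next to the mushroom stop: 0 = up, 0.006 m = fully down, springs back when let go; about 1.5 N starts it and 5 N holds it fully down. Its cap is a plain grey disc of 32 mm diameter in a steel collar.
- key2 (a joint): Joint of the second (middle) key: 0 = up, 0.006 m = fully down, springs back when let go; about 1.5 N starts it and 5 N holds it fully down. Its cap is a plain grey disc of 32 mm diameter in a steel collar.
- key3 (a joint): Joint of the third key, farthest from the mushroom stop: 0 = up, 0.006 m = fully down, springs back when let go; about 1.5 N starts it and 5 N holds it fully down. Its cap is a plain grey disc of 32 mm diameter in a steel collar.
- key1_top (a point): Centre of the top face of the first key; 58 mm above the bench when up.
- key2_top (a point): Centre of the top face of the second key; 58 mm above the bench when up.
- key3_top (a point): Centre of the top face of the third key; 58 mm above the bench when up.
- stop (a joint): Joint of the large mushroom-headed stop (54 mm across, its top 96 mm above the bench): 0 = up, 0.008 m = pressed. Must not be pressed.
- meter: Handheld meter lying flat, 85 x 160 x 42 mm; bystander, origin at its underside.
- tin: Plain steel tin, 74 mm across, 110 mm high; bystander, origin at its underside.
- driver: Screwdriver lying on the bench; bystander.
Not all that is in view belongs to the job. Leave any green look-alike of the part that bears moduleA_mid alone.

How it is judged:
By the outcome, as a careful person would: the job done as asked, in the order asked, and still so for the second after the job is handed in, with the robot touching nothing.
Of moduleA, moduleB, moduleC only 2 to 3 are there at a start; the rules pass over those that are not, and their reading is None.
At some moment in a run one of moduleA, moduleB, moduleC may be knocked a few centimetres aside while the robot is not near it.
Once in a run the grip may slacken for a moment while it holds something.
It also fails if it takes over 208 s, if anything falls off the work surface, if the arm or the gripper's body presses on something with over 40 N, if the wrist force passes 120 N, or if a joint passes its speed limit or range.

## Working session

There is one attempt and no reset: what is moved stays moved. The work goes in short steps, Python scripts to look and compute and a tool call to move; the robot and the scene stay as the last step left them, time stands still between calls to the robot, and variables do not carry over. Pictures are saved under pics/ and viewed, and the job is handed in when it is done.

Besides the shell and the picture viewer there is one more tool, called after "Request:" in YAML: its name, and indented under it one key for each argument. play_rows: Moves the arm, as the interface text tells. Its arguments: {"type":"object","properties":{"deltas":{"type":"array","items":{"type":"array","items":{"type":"number"}}}},"required":["deltas"]}

```bash
mkdir -p pics; cat > h.py <<'E'
import numpy as np, cv2
from station import r
np.set_printoptions(precision=4,suppress=True)
def snap(cam,name):
    s=r.sense(); c=r.capture(cam)
    cv2.imwrite(f'pics/{name}.png',c['pixels'][:,:,::-1]); 
    K=np.array(c['camera_matrix'])
    if 'R' in c: R=np.array(c['R']);t=np.array(c['t'])
    else:
        T=np.array(c['T_tool_cam']);E=np.eye(4);E[:3,:3]=s['ee_rot'];E[:3,3]=s['tcp_pos']
        M=np.linalg.inv(E@T);R=M[:3,:3];t=M[:3,3]
    return c['pixels'],K,R,t
def proj(X,K,R,t):
    p=(R@np.atleast_2d(X).T).T+t; p=p@K.T; return p[:,:2]/p[:,2:]
def unproj(uv,z,K,R,t):
    d=R.T@np.linalg.inv(K)@np.array([uv[0],uv[1],1.]); o=-R.T@t
    return o+d*(z-o[2])/d[2]
E
python3 - <<'E'
from h import *
print(r.sense(), r.pinch_z)
for cam in ['scene','side','wrist']:
    px,K,R,t=snap(cam,cam+'0'); print(cam,'campos',-R.T@t)
    for n in ['rack','moduleA_mid','clamp_tab','clamp','panel','key1_top','key3_top','stop','meter','tin','driver','socket0']:
        try:
            L=r.spot_in(cam,n); print(n,[(np.round(d['centre'],3).tolist(),round(d['score'],2)) for d in L[:5]])
        except Exception as e: print(n,e)
E
```

```text
{'time_s': 0.0, 'joints': array([-48.3789,  22.0911,   0.3785,  -0.028 , -68.4113, -14.818 ]), 'joint_velocities': array([ 0.049 , -0.0144,  0.1418,  0.1226, -0.0584, -0.0936]), 'effort': array([  0.0001, -39.0662,  18.7406,   4.22  ,   0.0109,  -0.0002]), 'tcp_pos': array([ 0.2816, -0.5573,  0.2214]), 'ee_rot': array([[-0.8926, -0.4508, -0.0011],
       [-0.4508,  0.8926,  0.0019],
       [ 0.0001,  0.0022, -1.    ]]), 'wrist_force': array([ 0.0319, -0.5077, -0.2784]), 'moment': array([-0.005 ,  0.0325,  0.0112]), 'gripper_width': 1.0001924682601315} 0.0187
scene campos [ 1.2591 -0.1316  1.0638]
rack [([0.552, 0.036, 0.015], 0.66), ([0.458, -0.366, 0.052], 0.16)]
moduleA_mid [([0.46, -0.37, 0.054], 0.95), ([0.307, -0.373, 0.049], 0.83), ([0.452, -0.586, 0.052], 0.77)]
clamp_tab [([0.618, 0.044, 0.16], 0.87), ([0.552, 0.038, 0.017], 0.3)]
clamp [([0.618, 0.048, 0.159], 0.63), ([0.498, 0.363, 0.061], 0.47)]
panel [([0.483, 0.338, 0.04], 0.82)]
key1_top [([0.438, 0.347, 0.065], 0.51)]
key3_top [([0.458, -0.371, 0.05], 0.49)]
stop [([0.367, 0.329, 0.093], 0.66), ([0.607, -0.224, 0.052],
[... 439 characters left out ...]
mp_tab [([0.606, 0.057, 0.156], 0.8), ([0.49, 0.361, 0.059], 0.58)]
clamp [([0.604, 0.059, 0.152], 0.6)]
panel [([0.443, 0.364, 0.04], 0.7), ([0.607, 0.061, 0.154], 0.42)]
key1_top [([0.432, 0.353, 0.061], 0.47)]
key3_top []
stop [([0.488, 0.363, 0.062], 0.7), ([0.351, 0.337, 0.094], 0.58)]
meter [([0.722, 0.264, 0.034], 0.56)]
tin [([0.653, -0.394, 0.086], 0.81)]
driver [([0.795, -0.082, 0.024], 0.44)]
socket0 [([0.521, 0.06, 0.018], 0.96)]
wrist campos [ 0.2213 -0.5895  0.3841]
rack []
moduleA_mid [([0.272, -0.385, 0.04], 0.94), ([0.426, -0.581, 0.047], 0.73), ([0.395, -0.389, 0.002], 0.54)]
clamp_tab []
clamp []
panel []
key1_top []
key3_top []
stop []
meter []
tin []
driver []
socket0 []
```

View pics/scene0.png

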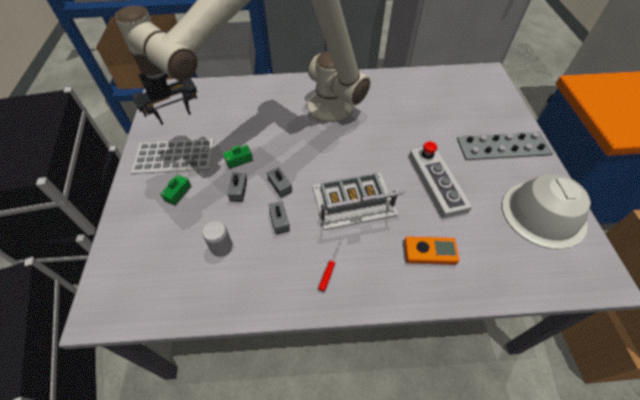

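View pics/side0.png

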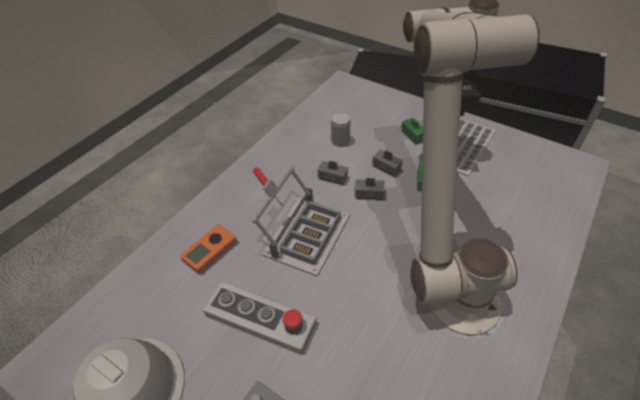

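View pics/wrist0.png

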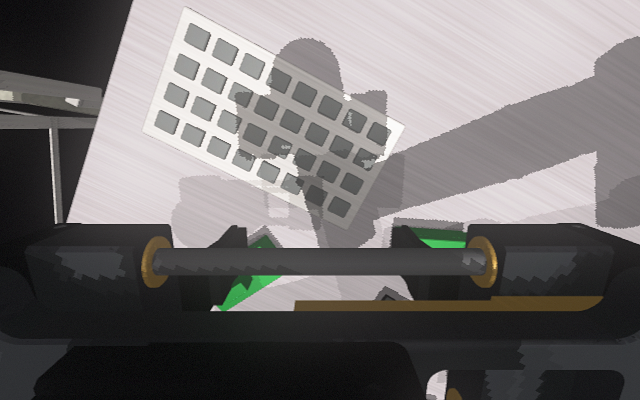

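```bash
python3 - <<'E'
from h import *
a=cv2.imread('pics/scene0.png')[130:250,130:480]; cv2.imwrite('pics/sc_crop.png',cv2.resize(a,None,fx=2.28,fy=2.28,interpolation=cv2.INTER_CUBIC))
a=cv2.imread('pics/side0.png')[110:350,190:440]; cv2.imwrite('pics/si_crop.png',cv2.resize(a,None,fx=2.4,fy=2.4,interpolation=cv2.INTER_CUBIC))
c=r.capture('wrist'); print(c['camera_matrix'],c['T_tool_cam'])
_,K,R,t=snap('scene','s1')
for uv in [(237,184),(278,177),(278,213),(238,154),(176,185)]: print(uv,unproj(uv,0.06,K,R,t))
E
```

```text
[[287.4946   0.     318.9218]
 [  0.     287.4946 200.3991]
 [  0.       0.       1.    ]] [[ 0.0015 -0.9684 -0.2495  0.0683]
 [ 1.      0.0014  0.0008 -0.0009]
 [-0.0004 -0.2495  0.9684 -0.1615]
 [ 0.      0.      0.      1.    ]]
(237, 184) [ 0.4571 -0.367   0.06  ]
(278, 177) [ 0.4362 -0.2237  0.06  ]
(278, 213) [ 0.5889 -0.2242  0.06  ]
(238, 154) [ 0.3148 -0.3721  0.06  ]
(176, 185) [ 0.446  -0.5803  0.06  ]
```

View pics/sc_crop.png

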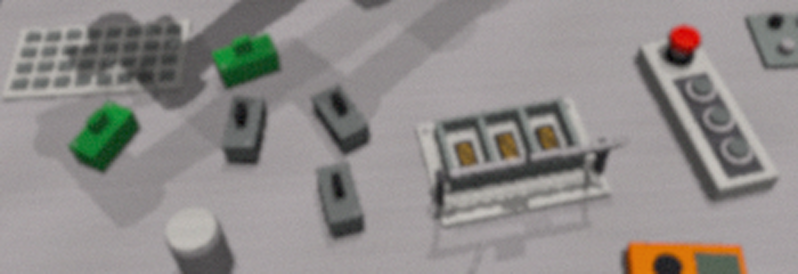

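View pics/si_crop.png

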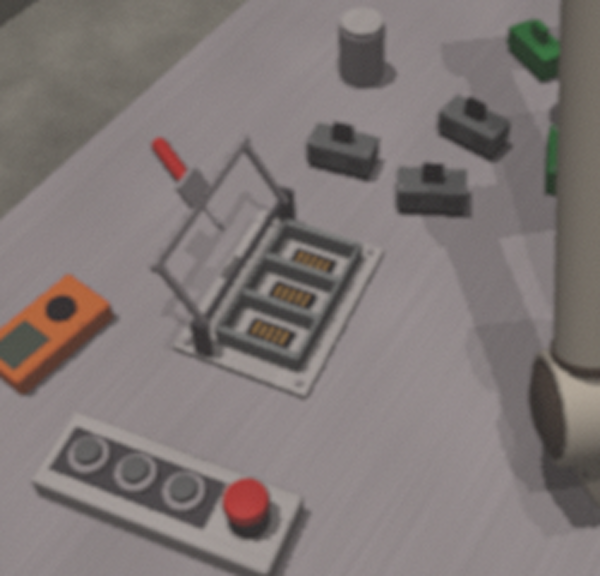

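```bash
cat >> h.py <<'E'
from scipy.spatial.transform import Rotation as Ro
import json,os
def Rdown(yaw):
    c,s=np.cos(np.radians(yaw)),np.sin(np.radians(yaw)); return np.array([[c,s,0],[s,-c,0],[0,0,-1.]])
def units(p,yaw=None,Rt=None):
    """units of a move from the measured pose to target"""
    s=r.sense(); Rm=s['ee_rot']; 
    if Rt is None: Rt=Rdown(yaw)
    tr=Rm.T@(np.array(p)-s['tcp_pos'])/0.025; rv=Ro.from_matrix(Rm.T@Rt).as_rotvec(degrees=True)/5
    print('units',np.round(np.r_[tr,rv],3).tolist())
def st():
    s=r.sense(); R=s['ee_rot']
    print('t',round(s['time_s'],2),'tcp',s['tcp_pos'],'yaw',round(np.degrees(np.arctan2(R[1,0],R[0,0])),2),'tilt',R[:2,2],'F',s['wrist_force'],'w',round(s['gripper_width']*87,1),'j',s['joints'])
# silhouettes (local boxes)
MOD=[((-.047,-.022,0),(.047,.022,.012)),((-.05,-.025,.012),(.05,.025,.05)),((-.015,-.007,.05),(.015,.007,.078))]
def corners(b):
    return np.array([[x,y,z] for x in (b[0][0],b[1][0]) for y in (b[0][1],b[1][1]) for z in (b[0][2],b[1][2])])
def place(P,x,y,yaw,z0=0):
    c,s=np.cos(yaw),np.sin(yaw); return P@np.array([[c,s,0],[-s,c,0],[0,0,1]])+np.array([x,y,z0])
def sil(pose,K,R,t,boxes=MOD,ss=4,z0=0):
    m=np.zeros((400*ss//1,640*ss),np.uint8)
    for b in boxes:
        uv=proj(place(corners(b),*pose,z0=z0),K,R,t)
        h=cv2.convexHull(((uv+0.5)*ss-0.5).astype(np.float32)); cv2.fillConvexPoly(m,np.round(h*8).astype(np.int32),1,shift=3)
    return cv2.resize(m.astype(np.float32),(640,400),interpolation=cv2.INTER_AREA)
E
python3 - <<'E'
from h import *
units((0.62,-0.15,0.32),180)
E
```

```text
units [-19.429, 8.461, -3.898, 0.0, -0.0, 5.361]
```

Request:
play_rows:
  deltas:
    - [-3,1.3,-2,0,0,1,87]
    - [-19.4,8.46,-3.9,0,0,5.36,87]
    - [-19.4,8.46,-3.9,0,0,5.36,87]
    - [-19.4,8.46,-3.9,0,0,5.36,87]
    - [-19.4,8.46,-3.9,0,0,5.36,87]
    - [-19.4,8.46,-3.9,0,0,5.36,87]
    - [-19.4,8.46,-3.9,0,0,5.36,87]
    - [-19.4,8.46,-3.9,0,0,5.36,87]
    - [-19.4,8.46,-3.9,0,0,5.36,87]
    - [-19.4,8.46,-3.9,0,0,5.36,87]
    - [-19.4,8.46,-3.9,0,0,5.36,87]
    - [-19.4,8.46,-3.9,0,0,5.36,87]

```text
time_s: 3.25
tcp_pos: [0.6227, -0.146, 0.3197]
ee_rot: [[-1.0, -0.006, 0.001], [-0.006, 1.0, 0.0], [-0.001, 0.0, -1.0]]
wrist_force: [-1.1, -1.3, -0.5]
gripper_width: 1.0
```

Request:
play_rows:
  deltas:
    - [0,0,0,0,0,0,87]
    - [0,0,0,0,0,0,87]

```text
time_s: 3.45
tcp_pos: [0.6189, -0.1508, 0.3199]
ee_rot: [[-1.0, 0.0, -0.001], [0.0, 1.0, -0.0], [0.001, -0.0, -1.0]]
wrist_force: [-0.1, -0.3, 0.1]
gripper_width: 0.999
```

```bash
python3 - <<'E'
from h import *
st()
px,K,R,t=snap('wrist','w1'); 
for n in ['moduleA_mid','rack']:
    for d in r.cut_out('wrist',n): 
        m=d['region'];ys,xs=np.nonzero(m); print(n,d['score'],m.sum(),xs.min(),xs.max(),ys.min(),ys.max())
E
```

```text
t 3.45 tcp [ 0.6189 -0.1508  0.3199] yaw 179.98 tilt [-0.0006 -0.0001] F [-0.0569 -0.3255  0.1098] w 86.9 j [  0.8404  20.6989  12.1498   0.0065 -81.4881 -90.8623]
moduleA_mid 0.8 4103 136 189 2 88
moduleA_mid 0.6 3343 0 51 3 88
moduleA_mid 0.44 26410 350 608 23 217
rack 0.57 27153 349 607 22 218
```

View pics/w1.png

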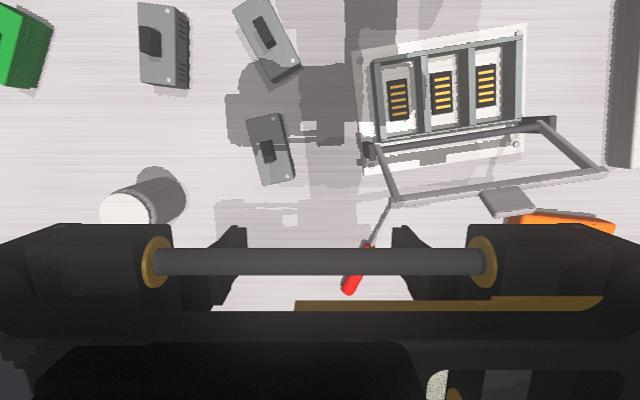

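```bash
python3 - <<'E'
from h import *
a=cv2.imread('pics/w1.png')[0:200,120:320]; cv2.imwrite('pics/w1a.png',cv2.resize(a,None,fx=3,fy=3,interpolation=cv2.INTER_CUBIC))
a=cv2.imread('pics/w1.png')[10:220,345:615]; cv2.imwrite('pics/w1b.png',cv2.resize(a,None,fx=2.8,fy=2.8,interpolation=cv2.INTER_CUBIC))
E
```

```text
(no output)
```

View pics/w1a.png

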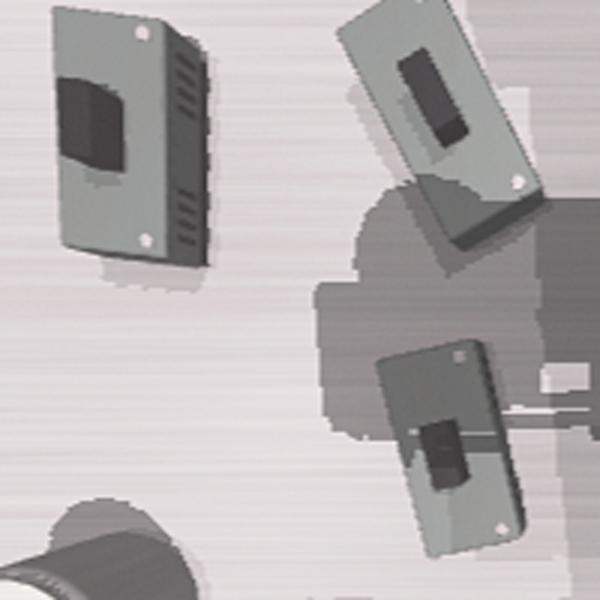

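View pics/w1b.png

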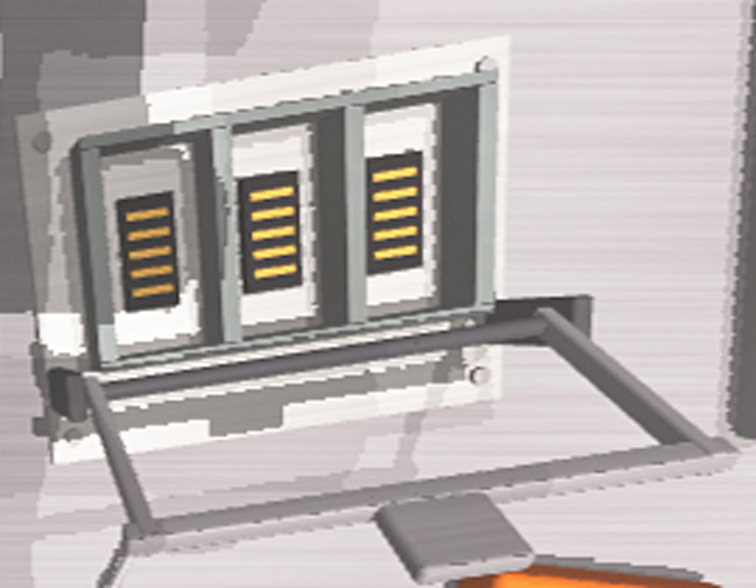

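```bash
cat >> h.py <<'E'
from scipy.optimize import least_squares
def fit(pts,loc,x0,K,R,t):
    pts=np.array(pts,float);loc=np.array(loc,float)
    f=lambda p:(proj(place(loc,*p),K,R,t)-pts).ravel()
    s=least_squares(f,x0,loss='soft_l1'); return s.x,np.abs(f(s.x)).max()
def wire(img,pose,boxes,K,R,t,col=(0,0,255),sc=1):
    E=[(0,1),(2,3),(4,5),(6,7),(0,2),(1,3),(4,6),(5,7),(0,4),(1,5),(2,6),(3,7)]
    for b in boxes:
        uv=proj(place(corners(b),*pose),K,R,t)
        for i,j in E: cv2.line(img,*[tuple(int(v) for v in np.round((uv[k]+.5)*sc*8)) for k in (i,j)],col,1,cv2.LINE_AA,3)
POCK=[((-.053,y-.028,.0099),(.053,y+.028,.042)) for y in (.066,0,-.066)]
E
python3 - <<'E'
from h import *
px,K,R,t=snap('wrist','w1')
A=lambda l:[(120+x/3,y/3) for x,y in l]; B=lambda l:[(345+x/2.8,10+y/2.8) for x,y in l]
T=lambda sx,sy:(.05*sx,.025*sy,.05)
# image right=+y, up=-x
m={}
m['M1'],e=fit(A([(53,7),(163,18),(167,256),(65,245)]),[T(-1,-1),T(-1,1),T(1,1),T(1,-1)],[.45,-.37,0],K,R,t);print(e)
m['M2'],e=fit(A([(337,33),(541,190),(457,241)]),[T(-1,-1),T(1,1),T(1,-1)],[.44,-.22,.4],K,R,t);print(e)
m['M3'],e=fit(A([(377,362),(478,340),(522,537),(432,557)]),[T(-1,-1),T(-1,1),T(1,1),T(1,-1)],[.59,-.22,.2],K,R,t);print(e)
pts=B([(364,104),(479,85),(478,303),(363,313)])
loc=[(-.053,.038,.042),(-.053,.094,.042),(.053,.094,.042),(.053,.038,.042)]
rk,e=fit(pts,loc,[.55,.04,0],K,R,t);print('rack',rk,e)
m['rack']=rk
for k,v in m.items(): print(k,v,np.degrees(v[2]))
json.dump({k:list(v) for k,v in m.items()},open('p.json','w'))
img=cv2.resize(cv2.imread('pics/w1.png')[0:230,120:620],None,fx=1.6,fy=1.6)
im=cv2.imread('pics/w1.png'); im=cv2.resize(im,None,fx=3,fy=3,interpolation=cv2.INTER_CUBIC)
for k in ('M1','M2','M3'): wire(im,m[k],MOD,K,R,t,sc=3)
wire(im,rk,POCK,K,R,t,sc=3)
wire(im,rk,[((-.095,-.13,0),(.095,.13,.01))],K,R,t,col=(255,0,0),sc=3)
cv2.imwrite('pics/ov1.png',im[0:600,360:1000]);cv2.imwrite('pics/ov2.png',im[30:630,1030:1830])
E
```

```text
1.0444415192118583
1.9519739774812024
1.1794259923253207
rack [0.5013 0.0349 0.1496] 2.6687984770439783
M1 [ 0.4437 -0.3721 -0.1015] -5.81724701588925
M2 [ 0.4341 -0.2212  0.5033] 28.83662209209171
M3 [ 0.5858 -0.2234  0.2119] 12.138850064260597
rack [0.5013 0.0349 0.1496] 8.571962851689928
```

View pics/ov1.png

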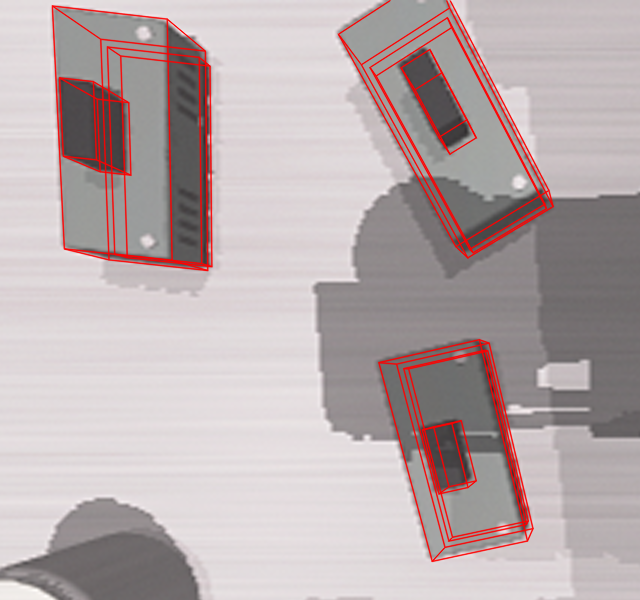

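View pics/ov2.png

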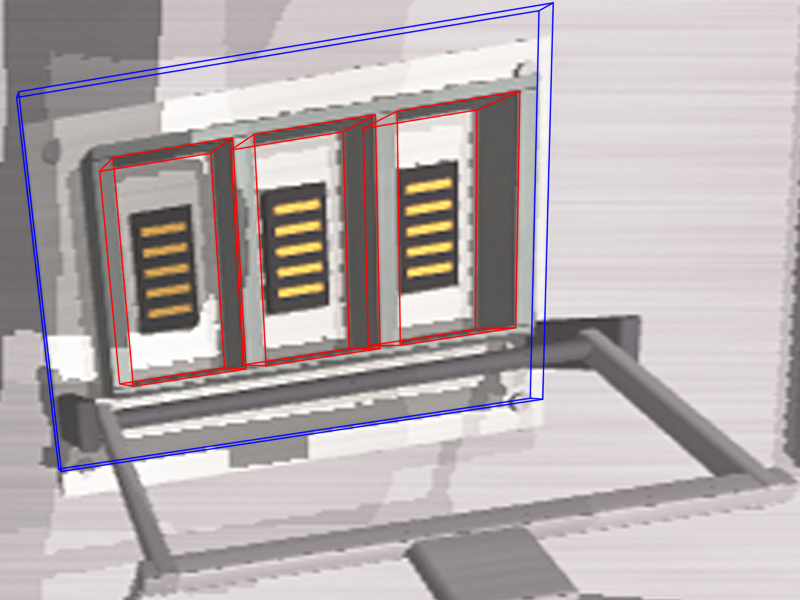

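```bash
python3 - <<'E'
from h import *
units((0.59,0.02,0.27),188.6)
E
```

```text
units [1.158, 6.856, 2.013, -0.001, 0.003, -1.738]
```

Request:
play_rows:
  deltas:
    - [1.15,6.85,2,0,0,-1.74,87]
    - [1.15,6.85,2,0,0,-1.74,87]
    - [1.15,6.85,2,0,0,-1.74,87]
    - [1.15,6.85,2,0,0,-1.74,87]
    - [1.15,6.85,2,0,0,-1.74,87]
    - [1.15,6.85,2,0,0,-1.74,87]
    - [1.15,6.85,2,0,0,-1.74,87]

```text
time_s: 4.35
tcp_pos: [0.5909, 0.0197, 0.2707]
ee_rot: [[-0.989, -0.15, 0.001], [-0.15, 0.989, -0.0], [-0.001, -0.0, -1.0]]
wrist_force: [-0.2, 0.7, 0.3]
gripper_width: 1.001
```

```bash
python3 - <<'E'
from h import *
st()
px,K,R,t=snap('wrist','w2'); np.savez('w2.npz',K=K,R=R,t=t)
a=cv2.imread('pics/w2.png')[0:225,160:520]; cv2.imwrite('pics/w2a.png',cv2.resize(a,None,fx=2.2,fy=2.2,interpolation=cv2.INTER_CUBIC))
E
```

```text
t 4.35 tcp [0.5909 0.0197 0.2707] yaw -171.38 tilt [ 0.0012 -0.    ] F [-0.237   0.6971  0.3025] w 87.0 j [ 17.6049  17.0444   0.0098   0.024  -72.9024 -98.9886]
```

View pics/w2a.png

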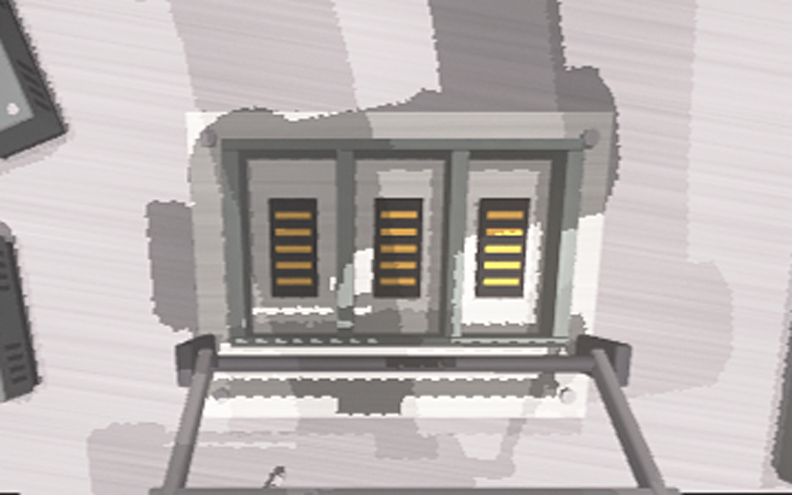

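```bash
python3 - <<'E'
from h import *
d=np.load('w2.npz');K,R,t=d['K'],d['R'],d['t']
rk=json.load(open('p.json'))['rack']
im=cv2.imread('pics/w2.png'); im=cv2.resize(im,None,fx=4,fy=4,interpolation=cv2.INTER_CUBIC)
cv2.imwrite('pics/w2b.png',im[200:660,1020:1800])
wire(im,rk,POCK,K,R,t,sc=4)
cv2.imwrite('pics/w2c.png',im[200:660,1020:1800])
E
```

```text
(no output)
```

View pics/w2b.png

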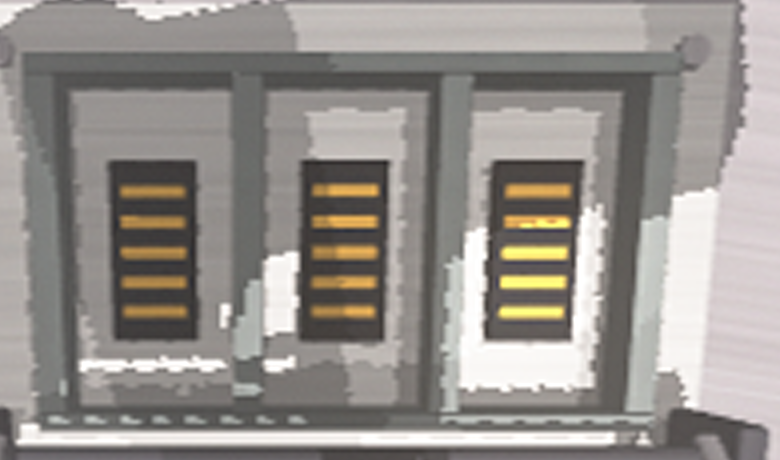

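View pics/w2c.png

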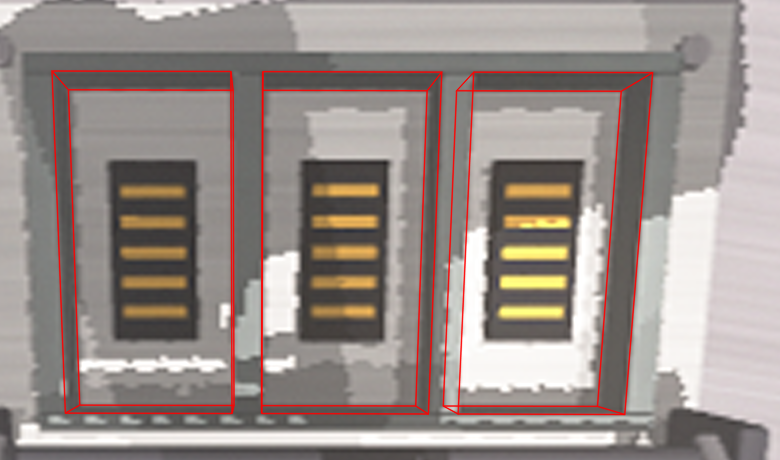

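```bash
python3 - <<'E'
from h import *
units((0.62,-0.25,0.26),190)
E
```

```text
units [0.463, -10.835, 0.427, -0.001, 0.012, -0.282]
```

Request:
play_rows:
  deltas:
    - [0.45,-10.8,0.4,0,0,-0.28,87]
    - [0.45,-10.8,0.4,0,0,-0.28,87]
    - [0.45,-10.8,0.4,0,0,-0.28,87]
    - [0.45,-10.8,0.4,0,0,-0.28,87]
    - [0.45,-10.8,0.4,0,0,-0.28,87]
    - [0.45,-10.8,0.4,0,0,-0.28,87]
    - [0.45,-10.8,0.4,0,0,-0.28,87]
    - [0.45,-10.8,0.4,0,0,-0.28,87]
    - [0.45,-10.8,0.4,0,0,-0.28,87]

```text
time_s: 5.3
tcp_pos: [0.6202, -0.2475, 0.2604]
ee_rot: [[-0.985, -0.175, 0.0], [-0.175, 0.985, 0.0], [-0.0, -0.0, -1.0]]
wrist_force: [-0.5, 0.7, 0.6]
gripper_width: 0.996
```

```bash
cat >> h.py <<'E'
def check(name,keys=('M1','M2','M3'),fx=1,box=None):
    st(); px,K,R,t=snap('wrist',name); np.savez(name+'.npz',K=K,R=R,t=t)
    m=json.load(open('p.json')); im=cv2.resize(cv2.imread(f'pics/{name}.png'),None,fx=fx,fy=fx,interpolation=cv2.INTER_CUBIC)
    for k in keys: wire(im,m[k],POCK if k=='rack' else MOD,K,R,t,sc=fx)
    if box: im=im[box[1]:box[3],box[0]:box[2]]
    cv2.imwrite(f'pics/{name}_ov.png',im)
E
python3 - <<'E'
from h import *
check('w3',fx=2,box=(160,0,960,450))
E
```

```text
t 5.3 tcp [ 0.6202 -0.2475  0.2604] yaw -169.9 tilt [0.0004 0.0001] F [-0.4885  0.6802  0.5769] w 86.6 j [ -7.9148  25.1182  10.6733  -0.0075 -75.5305 -71.9838]
```

View pics/w3_ov.png

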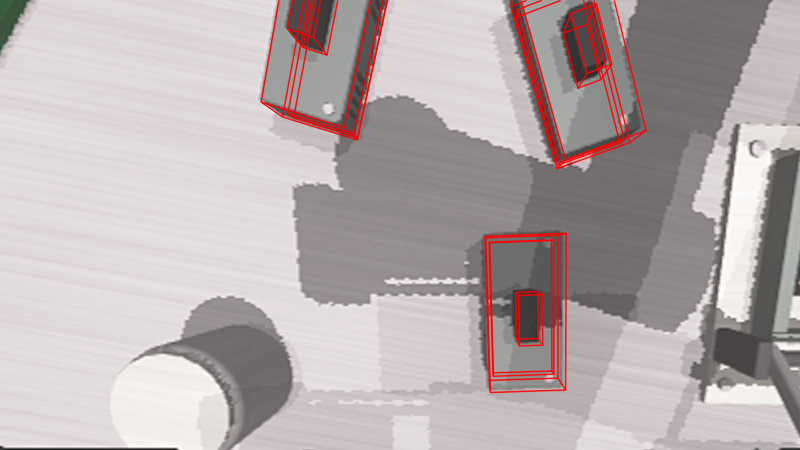

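```bash
python3 - <<'E'
from h import *
a=cv2.imread('pics/w3.png')
b=np.hstack([cv2.resize(a[105:205,300:380],None,fx=5,fy=5,interpolation=cv2.INTER_CUBIC),cv2.resize(a[0:100,325:405],None,fx=5,fy=5,interpolation=cv2.INTER_CUBIC)])
cv2.imwrite('pics/w3z.png',b)
E
```

```text
(no output)
```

View pics/w3z.png

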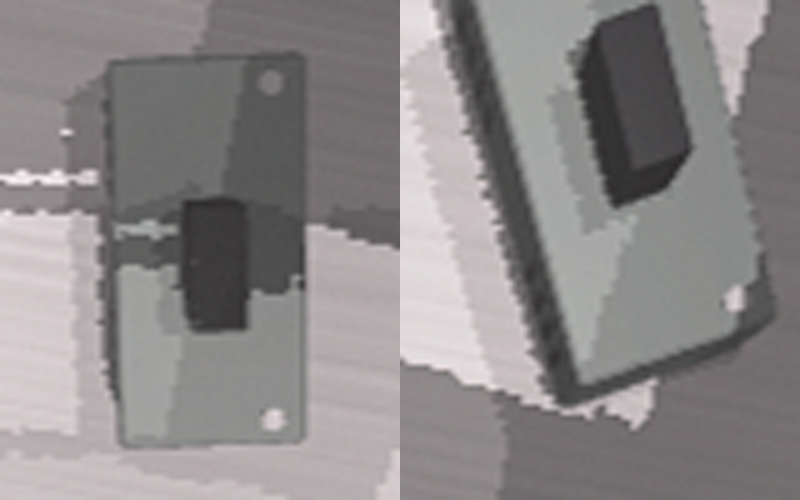

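```bash
python3 - <<'E'
from h import *
d=np.load('w3.npz');K,R,t=d['K'],d['R'],d['t']
T=lambda sx,sy:(.05*sx,.025*sy,.05)
loc=np.array([T(-1,-1),T(-1,1),T(1,1),T(1,-1)]); rib=np.array([(-.015,-.007,.078),(-.015,.007,.078),(.015,.007,.078),(.015,-.007,.078)])
Z=lambda l:np.array([(300+x/5-.4,105+y/5-.4) for x,y in l])
pb=Z([(112,62),(302,55),(303,440),(121,445)]); pr=Z([(187,200),(243,198),(246,328),(193,331)])
print(fit(pb,loc,[.58,-.22,.2],K,R,t)); print(fit(pr,rib,[.58,-.22,.2],K,R,t))
f=lambda p:(proj(place(loc,*p[:3],z0=p[3]),K,R,t)-pb).ravel()
s=least_squares(f,[.58,-.22,.2,0]);print(s.x,f(s.x))
print(proj(place(loc,.5858,-.2234,.2119),K,R,t),pb)
print(proj(place(rib,.5858,-.2234,.2119),K,R,t),pr)
E
```

```text
(array([ 0.5849, -0.2252,  0.2112]), np.float64(1.1887491973715782))
(array([ 0.5838, -0.2257,  0.2306]), np.float64(0.5731487482594275))
[ 0.5854 -0.2243  0.2103 -0.0098] [-0.5941  0.1533  0.6188  0.2286  0.1431 -0.2864 -0.1703 -0.1215]
[[322.0576 117.3721]
 [362.3015 115.9441]
 [362.0323 194.2993]
 [324.4165 195.5508]] [[322.  117. ]
 [360.  115.6]
 [360.2 192.6]
 [323.8 193.6]]
[[338.5118 146.9959]
 [350.3918 146.5846]
 [350.5604 171.8521]
 [338.9372 172.2463]] [[337.  144.6]
 [348.2 144.2]
 [348.8 170.2]
 [338.2 170.8]]
```

```bash
python3 - <<'E'
from h import *
units((0.5848,-0.2250,0.13),192.1)
E
```

```text
units [1.247, 1.12, 5.22, -0.001, 0.007, -0.39]
```

Request:
play_rows:
  deltas:
    - [1.25,1.12,2,0,0,-0.4,87]
    - [1.25,1.12,5.2,0,0,-0.4,87]
    - [1.25,1.12,5.2,0,0,-0.4,87]
    - [1.25,1.12,5.2,0,0,-0.4,87]
    - [1.25,1.12,6.2,0,0,-0.4,87]
    - [1.25,1.12,7.2,0,0,-0.4,87]
    - [1.25,1.12,8.0,0,0,-0.4,87]
    - [1.25,1.12,8.2,0,0,-0.4,87]
    - [1.25,1.12,8.2,0,0,-0.4,87]

```text
time_s: 6.25
tcp_pos: [0.586, -0.2255, 0.0565]
ee_rot: [[-0.978, -0.211, 0.002], [-0.211, 0.978, -0.001], [-0.001, -0.001, -1.0]]
wrist_force: [0.4, 0.5, 0.0]
gripper_width: 0.997
```

```bash
python3 - <<'E'
from h import *
st()
units((0.5848,-0.2250,0.055),192.1)
snap('side','sd1');snap('wrist','w4')
a=cv2.imread('pics/sd1.png')[130:230,290:440]; cv2.imwrite('pics/sd1z.png',cv2.resize(a,None,fx=5,fy=5,interpolation=cv2.INTER_CUBIC))
E
```

```text
t 6.25 tcp [ 0.586  -0.2255  0.0565] yaw -167.82 tilt [ 0.0016 -0.0008] F [0.4326 0.4538 0.0033] w 86.7 j [ -6.2851  31.1473 -10.6724   0.0491 -48.0813 -71.5711]
units [0.042, 0.03, 0.058, -0.013, 0.016, 0.015]
```

View pics/sd1z.png

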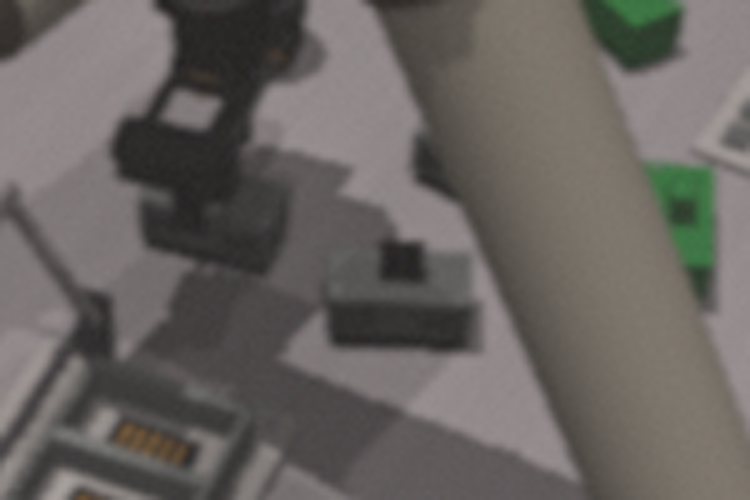

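Side view shows the fingers straddling M3 at about (210,200) of the crop. Close.

Request:
play_rows:
  deltas:
    - [0.04,0.03,0.06,0,0,0,30]
    - [0.04,0.03,0.06,0,0,0,10]
    - [0.04,0.03,0.06,0,0,0,0]
    - [0.04,0.03,0.06,0,0,0,0]
    - [0.04,0.03,0.06,0,0,0,0]
    - [0.04,0.03,0.06,0,0,0,0]
    - [0.04,0.03,0.06,0,0,0,0]
    - [0.04,0.03,0.06,0,0,0,0]

```text
time_s: 7.15
tcp_pos: [0.5835, -0.2251, 0.0535]
ee_rot: [[-0.978, -0.21, -0.0], [-0.21, 0.978, 0.0], [0.0, 0.0, -1.0]]
wrist_force: [0.5, 0.5, -0.5]
gripper_width: 0.361
```

Request:
play_rows:
  deltas:
    - [0,0,-0.5,0,0,0,0]
    - [0,0,-1,0,0,0,0]
    - [0,0,-2,0,0,0,0]
    - [0,0,-3,0,0,0,0]
    - [0,0,-4,0,0,0,0]
    - [0,0,-4,0,0,0,0]
    - [0,0,-4,0,0,0,0]

```text
time_s: 7.85
tcp_pos: [0.5839, -0.2251, 0.1551]
ee_rot: [[-0.978, -0.21, 0.003], [-0.21, 0.978, -0.0], [-0.003, -0.001, -1.0]]
wrist_force: [0.0, 0.2, -0.1]
gripper_width: 0.007
```

```bash
python3 - <<'E'
from h import *
st(); rk=json.load(open('p.json'))['rack']
for y in (.066,0,-.066): print(place(np.array([[0,y,0]]),*rk))
snap('wrist','w5')
E
```

```text
t 7.85 tcp [ 0.5839 -0.2251  0.1551] yaw -167.9 tilt [ 0.0028 -0.0001] F [ 0.0464  0.1653 -0.0841] w 0.6 j [ -6.2896  25.0163  -4.9774  -0.0155 -59.8447 -71.6074]
[[0.4915 0.1001 0.    ]]
[[0.5013 0.0349 0.    ]]
[[ 0.5112 -0.0304  0.    ]]
```

View pics/w5.png

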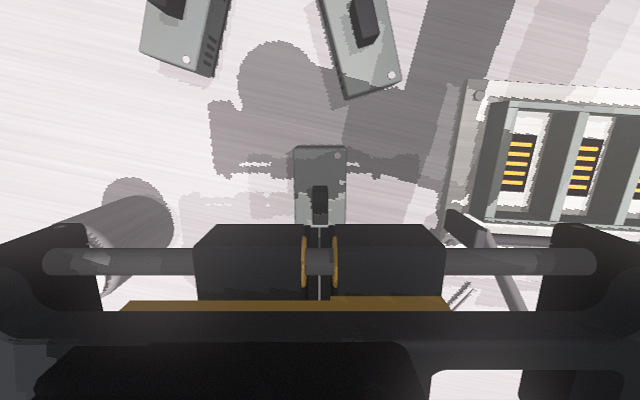

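Request:
play_rows:
  deltas:
    - [0,0,0,0,0,0,60]
    - [0,0,0,0,0,0,60]
    - [0,0,0,0,0,0,60]
    - [0,0,0,0,0,0,60]
    - [0,0,0,0,0,0,60]
    - [0,0,0,0,0,0,60]
    - [0,0,0,0,0,0,60]
    - [0,0,0,0,0,0,60]
    - [0,0,0,0,0,0,60]

```text
time_s: 8.8
tcp_pos: [0.5835, -0.2251, 0.1536]
ee_rot: [[-0.978, -0.21, 0.0], [-0.21, 0.978, 0.0], [-0.0, -0.0, -1.0]]
wrist_force: [-0.5, -0.5, 1.2]
gripper_width: 0.67
```

```bash
python3 - <<'E'
from h import *
m=json.load(open('p.json')); m['M3']=[.5845,-.2253,.2119]; json.dump(m,open('p.json','w'))
check('w6',fx=3,box=(400,0,1240,690))
units((0.5845,-0.2253,0.055),192.1)
E
```

```text
t 8.8 tcp [ 0.5835 -0.2251  0.1536] yaw -167.9 tilt [0. 0.] F [-0.4992 -0.462   1.1981] w 58.3 j [ -6.2886  25.1401  -5.0244  -0.0008 -59.8332 -71.6071]
units [-0.036, -0.016, 3.943, -0.0, -0.0, 0.001]
```

View pics/w6_ov.png

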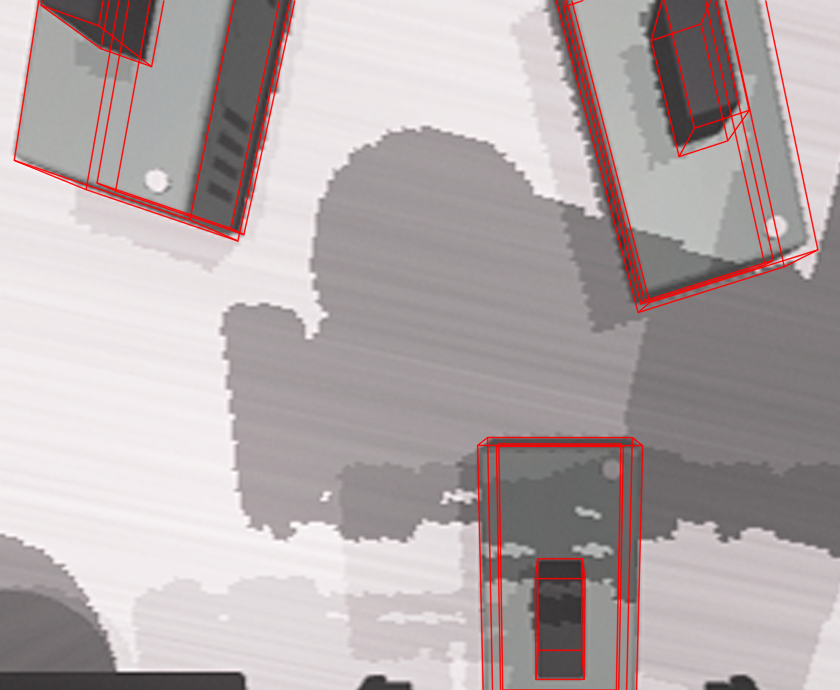

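Request:
play_rows:
  deltas:
    - [-0.04,0,1.5,0,0,0,50]
    - [-0.04,0,3,0,0,0,50]
    - [-0.04,0,3.7,0,0,0,50]
    - [-0.04,0,3.95,0,0,0,50]
    - [-0.04,0,3.95,0,0,0,50]
    - [-0.04,0,3.95,0,0,0,0]
    - [-0.04,0,3.95,0,0,0,0]
    - [-0.04,0,3.95,0,0,0,0]
    - [-0.04,0,3.95,0,0,0,0]
    - [-0.04,0,3.95,0,0,0,0]
    - [-0.04,0,3.95,0,0,0,0]
    - [-0.04,0,3.95,0,0,0,0]

```text
time_s: 10.05
tcp_pos: [0.5845, -0.2248, 0.055]
ee_rot: [[-0.978, -0.21, 0.0], [-0.21, 0.978, -0.0], [-0.0, -0.0, -1.0]]
wrist_force: [-0.2, 0.1, 1.2]
gripper_width: 0.158
```

Request:
play_rows:
  deltas:
    - [0,0,0,0,0,0,0]
    - [0,0,0,0,0,0,0]
    - [0,0,0,0,0,0,0]

```text
time_s: 10.35
tcp_pos: [0.5846, -0.2248, 0.055]
ee_rot: [[-0.978, -0.21, 0.0], [-0.21, 0.978, -0.0], [-0.0, -0.0, -1.0]]
wrist_force: [-1.0, 1.6, 2.8]
gripper_width: 0.158
```

Request:
play_rows:
  deltas:
    - [0,0,-0.4,0,0,0,0]
    - [0,0,-1,0,0,0,0]
    - [0,0,-2,0,0,0,0]
    - [0,0,-3,0,0,0,0]
    - [0,0,-4,0,0,0,0]
    - [0,0,-4.6,0,0,0,0]
    - [0,0,-4.6,0,0,0,0]
    - [0,0,-4.6,0,0,0,0]

```text
time_s: 11.15
tcp_pos: [0.5837, -0.2246, 0.1688]
ee_rot: [[-0.978, -0.209, -0.001], [-0.209, 0.978, 0.001], [0.001, 0.001, -1.0]]
wrist_force: [-0.5, -0.0, -4.3]
gripper_width: 0.159
```

```bash
python3 - <<'E'
from h import *
st(); units((0.5112,-0.0304,0.17),188.57)
E
```

```text
t 11.15 tcp [ 0.5837 -0.2246  0.1688] yaw -167.93 tilt [-0.0015  0.0011] F [-0.505  -0.0155 -4.2915] w 13.8 j [ -6.2681  24.4323  -3.7886  -0.0592 -61.87   -71.6354]
units [1.213, 8.203, -0.033, 0.015, -0.014, 0.7]
```

Request:
play_rows:
  deltas:
    - [0.6,0.8,0,0,0,0,0]
    - [1.2,2,0,0,0,0,0]
    - [1.2,3.2,0,0,0,0.35,0]
    - [1.2,4.4,0,0,0,0.7,0]
    - [1.2,5.6,0,0,0,0.7,0]
    - [1.2,6.8,0,0,0,0.7,0]
    - [1.2,7.7,0,0,0,0.7,0]
    - [1.21,8.2,0,0,0,0.7,0]
    - [1.21,8.2,0,0,0,0.7,0]
    - [1.21,8.2,0,0,0,0.7,0]

```text
time_s: 12.15
tcp_pos: [0.5117, -0.0311, 0.1692]
ee_rot: [[-0.989, -0.15, -0.001], [-0.15, 0.989, -0.0], [0.001, -0.0, -1.0]]
wrist_force: [0.1, -0.3, -3.1]
gripper_width: 0.158
```

```bash
python3 - <<'E'
from h import *
st(); units((0.5112,-0.0304,0.09),188.57)
check('w7',keys=['rack','M1','M2'],fx=1)
E
```

```text
t 12.15 tcp [ 0.5117 -0.0311  0.1692] yaw -171.39 tilt [-0.0013 -0.0005] F [ 0.053  -0.3234 -3.1195] w 13.7 j [ 14.6909  13.9353 -19.6364   0.0084 -56.5066 -96.0825]
units [0.011, 0.031, 3.167, -0.003, -0.015, 0.009]
t 12.15 tcp [ 0.5117 -0.0311  0.1692] yaw -171.39 tilt [-0.0013 -0.0005] F [ 0.053  -0.3234 -3.1195] w 13.7 j [ 14.6909  13.9353 -19.6364   0.0084 -56.5066 -96.0825]
```

View pics/w7_ov.png

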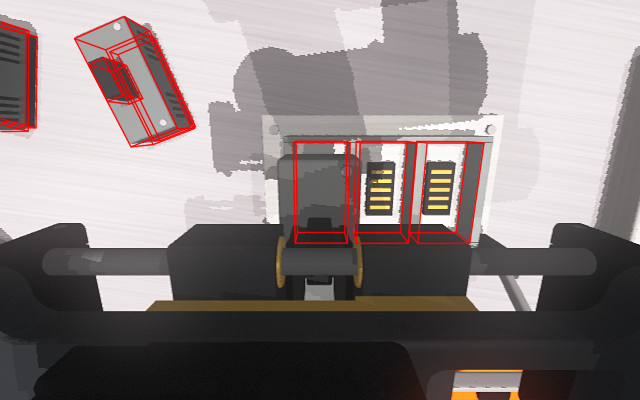

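```bash
python3 - <<'E'
from h import *
d=np.load('w7.npz');K,R,t=d['K'],d['R'],d['t']
im=cv2.resize(cv2.imread('pics/w7.png'),None,fx=5,fy=5,interpolation=cv2.INTER_CUBIC)
z0=.1692-.055
MODH=[((a[0],a[1],a[2]+z0),(b[0],b[1],b[2]+z0)) for a,b in MOD]
for dx in (0,): wire(im,(.5117,-.0311,np.radians(8.6)),MODH,K,R,t,sc=5)
cv2.imwrite('pics/w7h.png',im[700:1250,1300:1900]); 
im=cv2.resize(cv2.imread('pics/w7.png'),None,fx=5,fy=5,interpolation=cv2.INTER_CUBIC)
cv2.imwrite('pics/w7m.png',im[60:760,350:1000]) 
E
```

```text
(no output)
```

View pics/w7h.png

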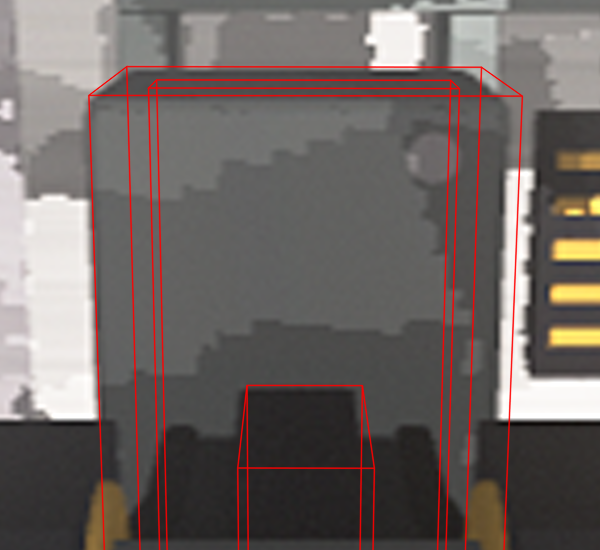

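View pics/w7m.png

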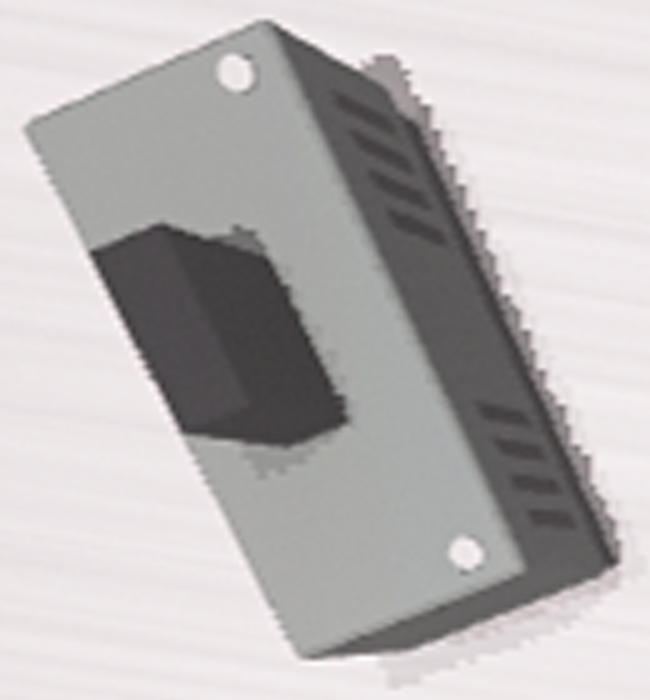

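```bash
python3 - <<'E'
from h import *
d=np.load('w7.npz');K,R,t=d['K'],d['R'],d['t']
T=lambda sx,sy:(.049*sx,.024*sy,.05)
loc=np.array([T(-1,-1),T(-1,1),T(1,1),T(1,-1)]); rib=np.array([(-.015,-.007,.078),(-.015,.007,.078),(.015,.007,.078),(.015,-.007,.078)])
Z=lambda l:np.array([((350+x)/5-.4,(60+y)/5-.4) for x,y in l])
pb=Z([(27,125),(265,18),(523,570),(303,657)]);pr=Z([(92,250),(163,224),(247,405),(182,433)])
a=fit(pb,loc,[.43,-.22,.5],K,R,t);b=fit(pr,rib,[.43,-.22,.5],K,R,t);c=fit(np.r_[pb,pr],np.r_[loc,rib],[.43,-.22,.5],K,R,t)
print(a,b,c,np.degrees(c[0][2]))
m=json.load(open('p.json'));m['M2']=list(c[0]);json.dump(m,open('p.json','w'))
units((0.5110,-0.0292,0.09),188.57)
E
```

```text
(array([ 0.4328, -0.2216,  0.501 ]), np.float64(0.5489122177681622)) (array([ 0.4328, -0.2218,  0.4785]), np.float64(1.5181329386610685)) (array([ 0.4328, -0.2217,  0.4988]), np.float64(1.9174408873163031)) 28.578531396626598
units [0.017, 0.092, 3.172, -0.003, -0.012, 0.001]
```

Request:
play_rows:
  deltas:
    - [0.02,0.09,0.8,0,0,0,0]
    - [0.02,0.09,1.6,0,0,0,0]
    - [0.02,0.09,2.2,0,0,0,0]
    - [0.02,0.09,2.5,0,0,0,0]
    - [0.02,0.09,2.7,0,0,0,0]
    - [0.02,0.09,2.9,0,0,0,0]
    - [0.02,0.09,3.1,0,0,0,0]
    - [0.02,0.09,3.3,0,0,0,0]
    - [0.02,0.09,3.4,0,0,0,0]
    - [0.02,0.09,3.4,0,0,0,0]

```text
time_s: 13.2
tcp_pos: [0.5109, -0.0286, 0.0845]
ee_rot: [[-0.989, -0.15, -0.001], [-0.15, 0.989, -0.0], [0.001, -0.0, -1.0]]
wrist_force: [-0.8, -0.1, -2.6]
gripper_width: 0.155
```

```bash
python3 - <<'E'
from h import *
st()
E
```

```text
t 13.2 tcp [ 0.5109 -0.0286  0.0845] yaw -171.39 tilt [-0.0006 -0.0002] F [-0.7676 -0.1218 -2.5774] w 13.4 j [ 14.9896  19.7665 -25.8037  -0.0003 -44.4644 -96.3792]
```

Request:
play_rows:
  deltas:
    - [0,0,0.1,0,0,0,0]
    - [0,0,0.2,0,0,0,0]
    - [0,0,0.3,0,0,0,0]
    - [0,0,0.4,0,0,0,0]
    - [0,0,0.45,0,0,0,0]
    - [0,0,0.5,0,0,0,0]
    - [0,0,0.5,0,0,0,0]

```text
time_s: 13.9
tcp_pos: [0.511, -0.0286, 0.0721]
ee_rot: [[-0.989, -0.15, -0.0], [-0.15, 0.989, -0.0], [0.0, -0.0, -1.0]]
wrist_force: [1.1, -0.1, -3.2]
gripper_width: 0.162
```

Request:
play_rows:
  deltas:
    - [0,0,0.05,0,0,0,0]
    - [0,0,0.1,0,0,0,0]
    - [0,0,0.15,0,0,0,0]
    - [0,0,0.2,0,0,0,0]
    - [0,0,0.2,0,0,0,0]

```text
time_s: 14.4
tcp_pos: [0.5113, -0.0286, 0.0678]
ee_rot: [[-0.989, -0.15, 0.001], [-0.15, 0.989, -0.0], [-0.001, -0.0, -1.0]]
wrist_force: [-1.9, -0.1, 3.3]
gripper_width: 0.158
```

Request:
play_rows:
  deltas:
    - [0,0,0.05,0,0,0,0]
    - [0,0,0.1,0,0,0,0]
    - [0,0,0.15,0,0,0,0]
    - [0,0,0.15,0,0,0,0]

```text
time_s: 14.8
tcp_pos: [0.5113, -0.0285, 0.0649]
ee_rot: [[-0.989, -0.15, 0.0], [-0.15, 0.989, -0.0], [-0.0, -0.0, -1.0]]
wrist_force: [-4.8, 3.3, 13.4]
gripper_width: 0.159
```

Request:
play_rows:
  deltas:
    - [0,0,0.05,0,0,0,0]
    - [0,0,0.1,0,0,0,0]
    - [0,0,0.1,0,0,0,0]

```text
time_s: 15.1
tcp_pos: [0.5113, -0.0285, 0.0648]
ee_rot: [[-0.988, -0.151, 0.001], [-0.151, 0.988, -0.001], [-0.001, -0.001, -1.0]]
wrist_force: [-11.5, 3.3, 28.7]
gripper_width: 0.156
```

Request:
play_rows:
  deltas:
    - [0,0,-0.15,0,0,0,14]
    - [0,0,-0.15,0,0,0,40]
    - [0,0,-0.15,0,0,0,40]
    - [0,0,-0.15,0,0,0,40]
    - [0,0,-0.15,0,0,0,40]
    - [0,0,-0.5,0,0,0,40]
    - [0,0,-1.5,0,0,0,40]
    - [0,0,-3,0,0,0,40]
    - [0,0,-4,0,0,0,40]
    - [0,0,-4,0,0,0,40]

```text
time_s: 16.1
tcp_pos: [0.5139, -0.0283, 0.1657]
ee_rot: [[-0.989, -0.15, 0.009], [-0.15, 0.989, 0.001], [-0.01, -0.0, -1.0]]
wrist_force: [1.0, 0.8, 0.2]
gripper_width: 0.456
```

```bash
python3 - <<'E'
from h import *
check('w8',keys=['rack','M1','M2'],fx=1)
m=json.load(open('p.json'));print(m['M2'])
units((.50,-.21,.2),180+np.degrees(m['M2'][2]))
units((m['M2'][0],m['M2'][1],.2),180+np.degrees(m['M2'][2]))
E
```

```text
t 16.1 tcp [ 0.5139 -0.0283  0.1657] yaw -171.35 tilt [0.0094 0.0012] F [0.9594 0.7888 0.1621] w 39.6 j [ 14.9823  14.0337 -20.1053   0.0879 -55.3209 -96.3799]
[0.43277456449712803, -0.2217110187711437, 0.49878946825570764]
units [1.568, -7.109, -1.475, -0.006, 0.06, -3.994]
units [4.297, -7.17, -1.489, -0.006, 0.06, -3.994]
```

View pics/w8_ov.png

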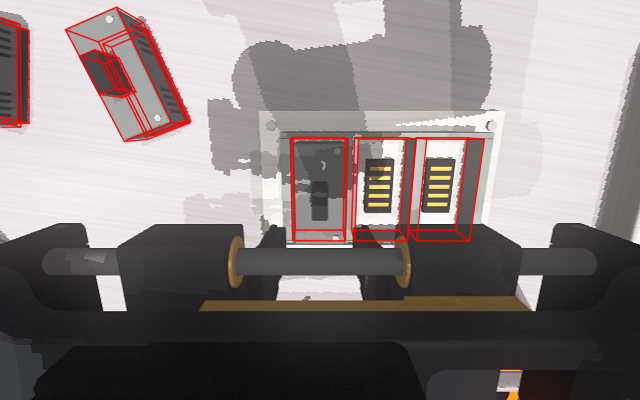

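Request:
play_rows:
  deltas:
    - [0.5,-1,-1.4,0,0.06,-0.5,60]
    - [4.3,-7.17,-1.5,0,0.06,-4,60]
    - [4.3,-7.17,-1.5,0,0.06,-4,60]
    - [4.3,-7.17,-1.5,0,0.06,-4,60]
    - [4.3,-7.17,-1.5,0,0.06,-4,60]
    - [4.3,-7.17,-1.5,0,0.06,-4,60]
    - [4.3,-7.17,-1.5,0,0.06,-4,60]
    - [4.3,-7.17,-1.5,0,0.06,-4,60]

```text
time_s: 16.95
tcp_pos: [0.4316, -0.2214, 0.198]
ee_rot: [[-0.878, -0.479, -0.006], [-0.479, 0.878, -0.001], [0.006, 0.002, -1.0]]
wrist_force: [-0.1, 0.8, 0.6]
gripper_width: 0.689
```

```bash
python3 - <<'E'
from h import *
m=json.load(open('p.json'))
check('w9',keys=['M2'],fx=2,box=(240,0,1040,460))
units((m['M2'][0],m['M2'][1]+.001,.055),180+np.degrees(m['M2'][2]))
E
```

```text
t 16.95 tcp [ 0.4316 -0.2214  0.198 ] yaw -151.37 tilt [-0.006  -0.0013] F [-0.0772  0.8015  0.6018] w 59.9 j [ -7.8411   9.7288 -20.6423   0.1371 -59.9572 -53.5962]
units [-0.071, -0.011, 5.724, 0.017, -0.065, 0.02]
```

View pics/w9_ov.png

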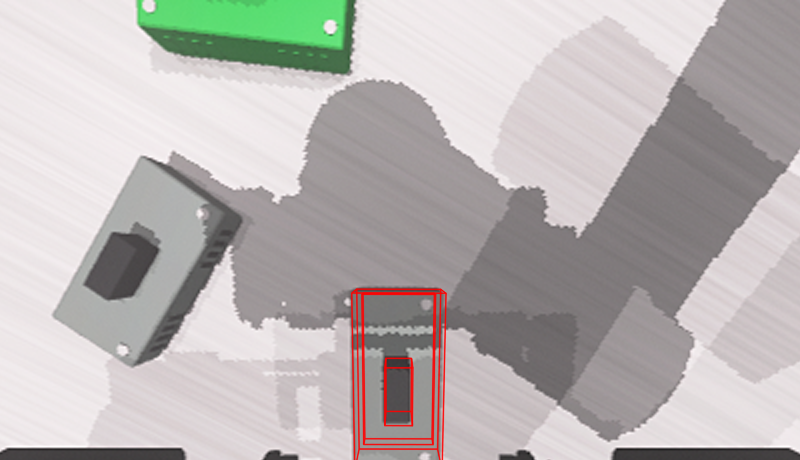

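M2 aligned (rib at ~(397,390) of the crop, under the fingers). Descend and grip.

Request:
play_rows:
  deltas:
    - [-0.07,0,1.5,0,0,0,50]
    - [-0.07,0,3,0,0,0,50]
    - [-0.07,0,4.5,0,0,0,50]
    - [-0.07,0,5.4,0,0,0,50]
    - [-0.07,0,5.72,0,0,0,50]
    - [-0.07,0,5.72,0,0,0,50]
    - [-0.07,0,5.72,0,0,0,0]
    - [-0.07,0,5.72,0,0,0,0]
    - [-0.07,0,5.72,0,0,0,0]
    - [-0.07,0,5.72,0,0,0,0]
    - [-0.07,0,5.72,0,0,0,0]
    - [-0.07,0,5.72,0,0,0,0]

```text
time_s: 18.2
tcp_pos: [0.4327, -0.2215, 0.0558]
ee_rot: [[-0.878, -0.479, -0.004], [-0.479, 0.878, -0.002], [0.004, 0.0, -1.0]]
wrist_force: [-0.5, -0.1, 1.6]
gripper_width: 0.16
```

Request:
play_rows:
  deltas:
    - [0,0,0,0,0,0,0]
    - [0,0,0,0,0,0,0]
    - [0,0,0,0,0,0,0]

```text
time_s: 18.5
tcp_pos: [0.4327, -0.2215, 0.0558]
ee_rot: [[-0.878, -0.479, -0.004], [-0.479, 0.878, -0.002], [0.005, 0.0, -1.0]]
wrist_force: [-1.0, -0.9, 2.9]
gripper_width: 0.16
```

Request:
play_rows:
  deltas:
    - [0,0,-0.4,0,0,0,0]
    - [0,0,-1,0,0,0,0]
    - [0,0,-2,0,0,0,0]
    - [0,0,-3,0,0,0,0]
    - [0,0,-4,0,0,0,0]
    - [0,0,-4.6,0,0,0,0]
    - [0,0,-4.6,0,0,0,0]
    - [0,0,-4.6,0,0,0,0]

```text
time_s: 19.3
tcp_pos: [0.4321, -0.2207, 0.1699]
ee_rot: [[-0.878, -0.478, -0.006], [-0.478, 0.878, -0.001], [0.006, 0.002, -1.0]]
wrist_force: [-0.7, 0.3, -2.9]
gripper_width: 0.158
```

```bash
python3 - <<'E'
from h import *
st(); units((0.5011,0.0361,0.17),188.57)
E
```

```text
t 19.3 tcp [ 0.4321 -0.2207  0.1699] yaw -151.43 tilt [-0.0062 -0.0005] F [-0.6798  0.3428 -2.9477] w 13.7 j [ -7.7725  11.401  -22.9925   0.0946 -55.9541 -53.7078]
units [-7.335, 7.701, -0.029, 0.017, -0.07, 4.001]
```

Request:
play_rows:
  deltas:
    - [-0.7,0.7,0,0,-0.07,0.4,0]
    - [-1.7,1.8,0,0,-0.07,0.9,0]
    - [-2.8,2.9,0,0,-0.07,1.5,0]
    - [-3.9,4.1,0,0,-0.07,2.1,0]
    - [-5,5.25,0,0,-0.07,2.7,0]
    - [-6,6.3,0,0,-0.07,3.3,0]
    - [-6.8,7.2,0,0,-0.07,3.8,0]
    - [-7.33,7.7,0,0,-0.07,4,0]
    - [-7.33,7.7,0,0,-0.07,4,0]
    - [-7.33,7.7,0,0,-0.07,4,0]

```text
time_s: 20.3
tcp_pos: [0.5005, 0.0354, 0.1682]
ee_rot: [[-0.989, -0.15, -0.003], [-0.15, 0.989, -0.001], [0.003, -0.0, -1.0]]
wrist_force: [-0.6, 0.1, -2.5]
gripper_width: 0.159
```

```bash
python3 - <<'E'
from h import *
units((0.5011,0.0361,0.085),188.57)
check('w10',keys=['rack','M1'],fx=1)
s=r.sense()
d=np.load('w10.npz');K,R,t=d['K'],d['R'],d['t']
im=cv2.resize(cv2.imread('pics/w10.png'),None,fx=5,fy=5,interpolation=cv2.INTER_CUBIC)
z0=s['tcp_pos'][2]-.0555
MODH=[((a[0],a[1],a[2]+z0),(b[0],b[1],b[2]+z0)) for a,b in MOD]
wire(im,(*s['tcp_pos'][:2],np.radians(8.6)),MODH,K,R,t,sc=5)
cv2.imwrite('pics/w10h.png',im[700:1250,1300:1900]); 
E
```

```text
units [-0.036, 0.025, 3.328, -0.004, -0.035, 0.016]
t 20.3 tcp [0.5005 0.0354 0.1682] yaw -171.35 tilt [-0.003  -0.0008] F [-0.6288  0.0566 -2.5483] w 13.8 j [  22.6024   13.0207  -21.0421   -0.0282  -56.1135 -103.9384]
```

View pics/w10_ov.png

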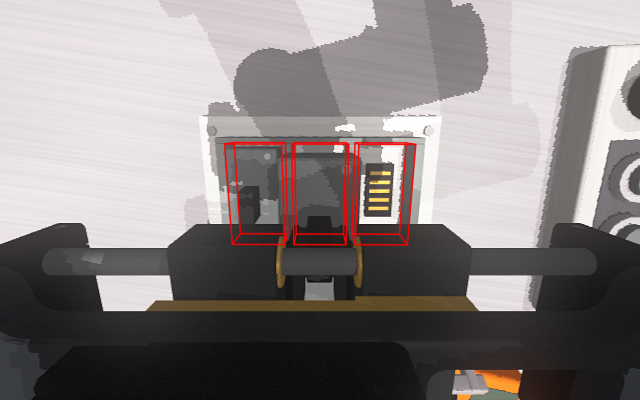

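View pics/w10h.png

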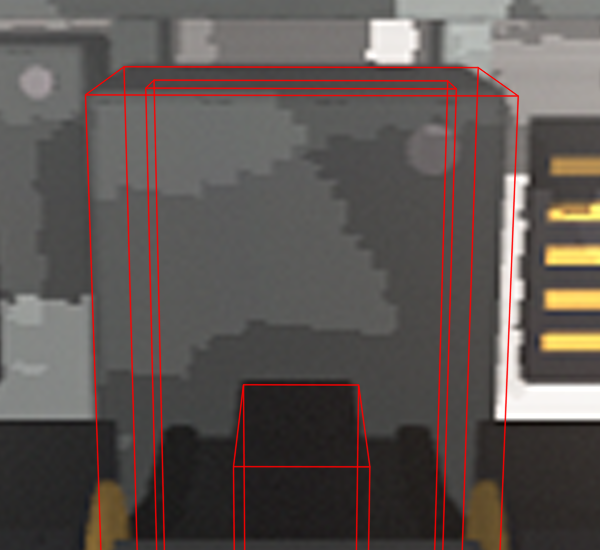

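Request:
play_rows:
  deltas:
    - [-0.03,0.03,0.8,0,-0.03,0,0]
    - [-0.03,0.03,1.6,0,-0.03,0,0]
    - [-0.03,0.03,2.2,0,-0.03,0,0]
    - [-0.03,0.03,2.5,0,-0.03,0,0]
    - [-0.03,0.03,2.7,0,-0.03,0,0]
    - [-0.03,0.03,2.9,0,-0.03,0,0]
    - [-0.03,0.03,3.1,0,-0.03,0,0]
    - [-0.03,0.03,3.3,0,-0.03,0,0]
    - [-0.03,0.03,3.3,0,-0.03,0,0]

```text
time_s: 21.25
tcp_pos: [0.5021, 0.0363, 0.0868]
ee_rot: [[-0.989, -0.149, 0.002], [-0.149, 0.989, 0.0], [-0.002, 0.0, -1.0]]
wrist_force: [-0.2, -0.0, -3.1]
gripper_width: 0.157
```

Request:
play_rows:
  deltas:
    - [0,0,0.1,0,0,0,0]
    - [0,0,0.2,0,0,0,0]
    - [0,0,0.3,0,0,0,0]
    - [0,0,0.4,0,0,0,0]
    - [0,0,0.5,0,0,0,0]
    - [0,0,0.5,0,0,0,0]

```text
time_s: 21.85
tcp_pos: [0.5025, 0.0365, 0.0746]
ee_rot: [[-0.989, -0.15, 0.003], [-0.15, 0.989, 0.001], [-0.003, 0.0, -1.0]]
wrist_force: [0.3, -0.2, -3.5]
gripper_width: 0.158
```

Request:
play_rows:
  deltas:
    - [0,0,0.05,0,0,0,0]
    - [0,0,0.1,0,0,0,0]
    - [0,0,0.15,0,0,0,0]
    - [0,0,0.2,0,0,0,0]
    - [0,0,0.2,0,0,0,0]

```text
time_s: 22.35
tcp_pos: [0.5029, 0.0365, 0.0708]
ee_rot: [[-0.989, -0.15, 0.004], [-0.15, 0.989, 0.001], [-0.004, -0.0, -1.0]]
wrist_force: [-2.0, 0.1, 5.0]
gripper_width: 0.156
```

Request:
play_rows:
  deltas:
    - [0,0,0.05,0,0,0,0]
    - [0,0,0.1,0,0,0,0]
    - [0,0,0.15,0,0,0,0]
    - [0,0,0.2,0,0,0,0]
    - [0,0,0.2,0,0,0,0]

```text
time_s: 22.85
tcp_pos: [0.503, 0.0365, 0.0658]
ee_rot: [[-0.989, -0.15, 0.004], [-0.15, 0.989, 0.0], [-0.005, -0.0, -1.0]]
wrist_force: [-1.5, -0.5, 5.9]
gripper_width: 0.158
```

Request:
play_rows:
  deltas:
    - [0,0,0.05,0,0,0,0]
    - [0,0,0.08,0,0,0,0]
    - [0,0,0.08,0,0,0,0]

```text
time_s: 23.15
tcp_pos: [0.5032, 0.0364, 0.0657]
ee_rot: [[-0.989, -0.151, 0.005], [-0.151, 0.989, 0.0], [-0.005, -0.001, -1.0]]
wrist_force: [-5.6, -1.0, 17.2]
gripper_width: 0.158
```

Request:
play_rows:
  deltas:
    - [0,0,0.06,0,0,0,0]
    - [0,0,0.06,0,0,0,0]

```text
time_s: 23.35
tcp_pos: [0.5032, 0.0364, 0.0656]
ee_rot: [[-0.988, -0.151, 0.006], [-0.151, 0.988, -0.0], [-0.005, -0.001, -1.0]]
wrist_force: [-10.2, 0.4, 27.5]
gripper_width: 0.161
```

Request:
play_rows:
  deltas:
    - [0,0,-0.15,0,0,0,14]
    - [0,0,-0.15,0,0,0,40]
    - [0,0,-0.15,0,0,0,40]
    - [0,0,-0.15,0,0,0,40]
    - [0,0,-0.15,0,0,0,40]
    - [0,0,-0.5,0,0,0,40]
    - [0,0,-1.5,0,0,0,40]
    - [0,0,-3,0,0,0,40]
    - [0,0,-4,0,0,0,40]
    - [0,0,-5,0,0,0,40]
    - [0,0,-5,0,0,0,40]

```text
time_s: 24.45
tcp_pos: [0.5045, 0.037, 0.1907]
ee_rot: [[-0.989, -0.15, 0.012], [-0.15, 0.989, 0.003], [-0.012, 0.001, -1.0]]
wrist_force: [1.0, -0.3, -0.5]
gripper_width: 0.46
```

```bash
python3 - <<'E'
from h import *
m=json.load(open('p.json'))
units((.50,-.365,.2),180+np.degrees(m['M1'][2]))
E
```

```text
units [2.592, -15.868, -0.42, 0.03, 0.139, 2.893]
```

Request:
play_rows:
  deltas:
    - [2.6,-15.9,-0.4,0.03,0.14,2.9,60]
    - [2.6,-15.9,-0.4,0.03,0.14,2.9,60]
    - [2.6,-15.9,-0.4,0.03,0.14,2.9,60]
    - [2.6,-15.9,-0.4,0.03,0.14,2.9,60]
    - [2.6,-15.9,-0.4,0.03,0.14,2.9,60]
    - [2.6,-15.9,-0.4,0.03,0.14,2.9,60]
    - [2.6,-15.9,-0.4,0.03,0.14,2.9,60]
    - [2.6,-15.9,-0.4,0.03,0.14,2.9,60]
    - [2.6,-15.9,-0.4,0.03,0.14,2.9,60]
    - [2.6,-15.9,-0.4,0.03,0.14,2.9,60]
    - [2.6,-15.9,-0.4,0.03,0.14,2.9,60]

```text
time_s: 25.55
tcp_pos: [0.497, -0.3655, 0.1955]
ee_rot: [[-0.995, 0.102, -0.01], [0.102, 0.995, -0.001], [0.009, -0.002, -1.0]]
wrist_force: [0.2, 0.4, 0.2]
gripper_width: 0.689
```

```bash
python3 - <<'E'
from h import *
m=json.load(open('p.json'))
check('w11',keys=['M1'],fx=2,box=(240,0,1040,460))
units((m['M1'][0],m['M1'][1]+.001,.055),180+np.degrees(m['M1'][2]))
E
```

```text
t 25.55 tcp [ 0.497  -0.3655  0.1955] yaw 174.12 tilt [-0.0097 -0.0014] F [0.1848 0.3613 0.1675] w 59.9 j [-21.1811  22.5633  -2.8578   0.3049 -65.0677 -74.8265]
units [2.055, -0.44, 5.654, -0.03, -0.104, -0.001]
```

View pics/w11_ov.png

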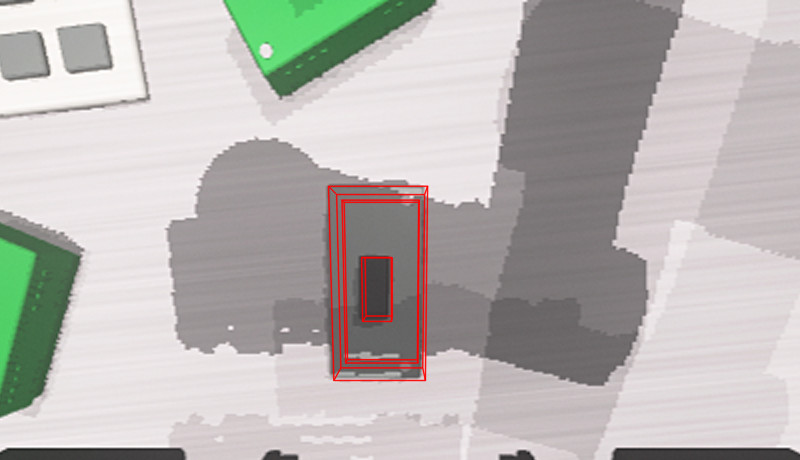

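Request:
play_rows:
  deltas:
    - [1,-0.4,1,0,0,0,60]
    - [2,-0.44,2.5,0,0,0,60]
    - [2.05,-0.44,4,0,0,0,50]
    - [2.05,-0.44,4,0,0,0,50]
    - [2.05,-0.44,4,0,0,0,50]
    - [2.05,-0.44,4,0,0,0,50]

```text
time_s: 26.2
tcp_pos: [0.4466, -0.3726, 0.0989]
ee_rot: [[-0.995, 0.101, -0.005], [0.101, 0.995, -0.005], [0.004, -0.005, -1.0]]
wrist_force: [-0.1, -0.3, 0.5]
gripper_width: 0.581
```

```bash
python3 - <<'E'
from h import *
m=json.load(open('p.json'))
st()
units((m['M1'][0],m['M1'][1]+.001,.055),180+np.degrees(m['M1'][2]))
E
```

```text
t 26.2 tcp [ 0.4466 -0.3726  0.0989] yaw 174.23 tilt [-0.0048 -0.0048] F [-0.0731 -0.3199  0.5361] w 50.5 j [-23.6896  24.5385 -15.2812   0.4715 -50.3214 -72.3857]
units [0.114, 0.057, 1.757, -0.06, -0.049, 0.009]
```

Request:
play_rows:
  deltas:
    - [0.11,0.06,0.8,-0.06,-0.05,0,50]
    - [0.11,0.06,1.4,-0.06,-0.05,0,50]
    - [0.11,0.06,1.75,-0.06,-0.05,0,50]
    - [0.11,0.06,1.75,-0.06,-0.05,0,50]
    - [0.11,0.06,1.75,-0.06,-0.05,0,0]
    - [0.11,0.06,1.75,-0.06,-0.05,0,0]
    - [0.11,0.06,1.75,-0.06,-0.05,0,0]
    - [0.11,0.06,1.75,-0.06,-0.05,0,0]
    - [0.11,0.06,1.75,-0.06,-0.05,0,0]
    - [0.11,0.06,1.75,-0.06,-0.05,0,0]
    - [0.11,0.06,1.75,-0.06,-0.05,0,0]
    - [0.11,0.06,1.75,-0.06,-0.05,0,0]

```text
time_s: 27.4
tcp_pos: [0.4413, -0.3707, 0.0528]
ee_rot: [[-0.995, 0.103, -0.004], [0.103, 0.995, 0.002], [0.004, 0.002, -1.0]]
wrist_force: [-0.6, -1.3, 0.5]
gripper_width: 0.16
```

Request:
play_rows:
  deltas:
    - [0,0,0,0,0,0,0]
    - [0,0,0,0,0,0,0]
    - [0,0,0,0,0,0,0]

```text
time_s: 27.7
tcp_pos: [0.4413, -0.3707, 0.0527]
ee_rot: [[-0.995, 0.103, -0.004], [0.103, 0.995, 0.002], [0.004, 0.002, -1.0]]
wrist_force: [-0.4, -0.4, -0.1]
gripper_width: 0.163
```

Request:
play_rows:
  deltas:
    - [0,0,-0.4,0,0,0,0]
    - [0,0,-1,0,0,0,0]
    - [0,0,-2,0,0,0,0]
    - [0,0,-3,0,0,0,0]
    - [0,0,-4,0,0,0,0]
    - [0,0,-5,0,0,0,0]
    - [0,0,-5,0,0,0,0]
    - [0,0,-5,0,0,0,0]

```text
time_s: 28.5
tcp_pos: [0.4413, -0.3702, 0.1772]
ee_rot: [[-0.995, 0.103, -0.004], [0.103, 0.995, 0.004], [0.004, 0.003, -1.0]]
wrist_force: [-0.2, 0.1, -3.7]
gripper_width: 0.159
```

```bash
python3 - <<'E'
from h import *
st(); units((0.4913,0.1013,0.18),188.57)
E
```

```text
t 28.5 tcp [ 0.4413 -0.3702  0.1772] yaw 174.07 tilt [-0.004   0.0039] F [-0.1841  0.0523 -3.6526] w 13.8 j [-23.9451  19.5469 -10.1592  -0.128  -60.5952 -71.9186]
units [-0.041, 18.965, -0.048, 0.046, -0.045, -2.899]
```

Request:
play_rows:
  deltas:
    - [0,0.8,0,0,0,0,0]
    - [0,2.2,0,0,0,-0.3,0]
    - [0,3.8,0,0,0,-0.6,0]
    - [0,5.5,0,0,0,-0.9,0]
    - [0,7.2,0,0,0,-1.2,0]
    - [0,8.9,0,0,0,-1.5,0]
    - [0,10.6,0,0,0,-1.8,0]
    - [0,12.3,0,0,0,-2.1,0]
    - [0,14,0,0,0,-2.4,0]
    - [0,15.7,0,0,0,-2.7,0]
    - [0,17.2,0,0,0,-2.9,0]
    - [0,18.3,0,0,0,-2.9,0]

```text
time_s: 29.7
tcp_pos: [0.4875, 0.086, 0.1766]
ee_rot: [[-0.988, -0.151, -0.008], [-0.151, 0.989, 0.001], [0.007, 0.003, -1.0]]
wrist_force: [1.5, -0.6, -3.5]
gripper_width: 0.155
```

Request:
play_rows:
  deltas:
    - [0,0,0,0,0,0,0]
    - [0,0,0,0,0,0,0]
    - [0,0,0,0,0,0,0]

```text
time_s: 30.0
tcp_pos: [0.4878, 0.0833, 0.1775]
ee_rot: [[-0.989, -0.149, -0.007], [-0.149, 0.989, 0.001], [0.006, 0.002, -1.0]]
wrist_force: [0.4, -0.7, -3.0]
gripper_width: 0.161
```

```bash
python3 - <<'E'
from h import *
st(); units((0.4893,0.1010,0.17),188.57)
E
```

```text
t 30.0 tcp [0.4878 0.0833 0.1775] yaw -171.45 tilt [-0.0067  0.0014] F [ 0.3992 -0.7049 -3.0028] w 14.0 j [  28.3604   11.8985  -20.9404   -0.2982  -57.4599 -109.647 ]
units [-0.166, 0.692, 0.3, 0.027, -0.073, -0.004]
```

Request:
play_rows:
  deltas:
    - [-0.1,0.3,0.3,0.02,-0.07,0,0]
    - [-0.17,0.6,0.3,0.02,-0.07,0,0]
    - [-0.17,0.7,0.3,0.02,-0.07,0,0]
    - [-0.17,0.7,0.3,0.02,-0.07,0,0]

```text
time_s: 30.4
tcp_pos: [0.4905, 0.1024, 0.1713]
ee_rot: [[-0.989, -0.15, 0.003], [-0.15, 0.989, 0.002], [-0.003, 0.001, -1.0]]
wrist_force: [0.3, 0.5, -2.9]
gripper_width: 0.156
```

```bash
python3 - <<'E'
from h import *
units((0.4893,0.1010,0.083),188.57)
check('w12',keys=['rack'],fx=1)
s=r.sense()
d=np.load('w12.npz');K,R,t=d['K'],d['R'],d['t']
im=cv2.resize(cv2.imread('pics/w12.png'),None,fx=5,fy=5,interpolation=cv2.INTER_CUBIC)
z0=s['tcp_pos'][2]-.0527
MODH=[((a[0],a[1],a[2]+z0),(b[0],b[1],b[2]+z0)) for a,b in MOD]
wire(im,(*s['tcp_pos'][:2],np.radians(8.6)),MODH,K,R,t,sc=5)
cv2.imwrite('pics/w12h.png',im[700:1250,1300:1900]); 
E
```

```text
units [0.064, -0.055, 3.531, 0.015, 0.032, 0.011]
t 30.4 tcp [0.4905 0.1024 0.1713] yaw -171.38 tilt [0.0026 0.0017] F [ 0.3332  0.4507 -2.92  ] w 13.6 j [  30.3883   12.5894  -21.1299   -0.0144  -56.1034 -111.757 ]
```

View pics/w12_ov.png

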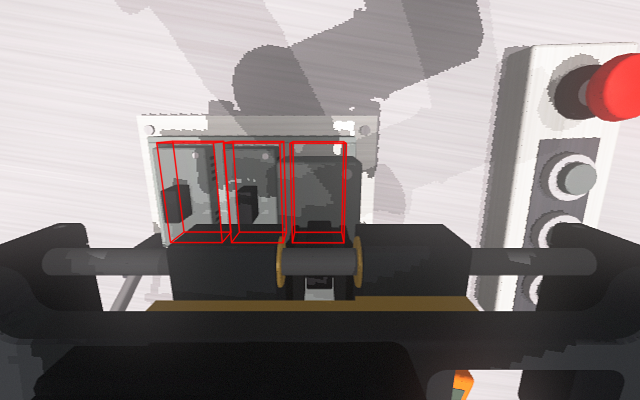

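View pics/w12h.png

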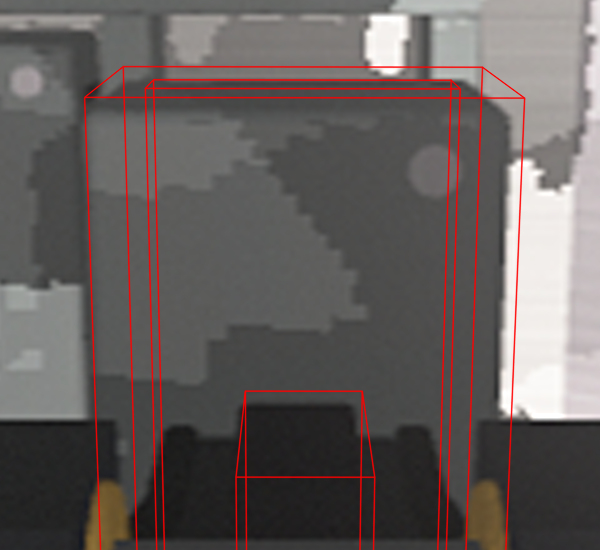

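Request:
play_rows:
  deltas:
    - [0.05,-0.05,0.8,0,0.02,0,0]
    - [0.05,-0.05,1.6,0,0.02,0,0]
    - [0.05,-0.05,2.2,0,0.02,0,0]
    - [0.05,-0.05,2.5,0,0.02,0,0]
    - [0.05,-0.05,2.7,0,0.02,0,0]
    - [0.05,-0.05,2.9,0,0.02,0,0]
    - [0.05,-0.05,3.1,0,0.02,0,0]
    - [0.05,-0.05,3.3,0,0.02,0,0]
    - [0.05,-0.05,3.5,0,0.02,0,0]
    - [0.05,-0.05,3.5,0,0.02,0,0]

```text
time_s: 31.45
tcp_pos: [0.4891, 0.1007, 0.0831]
ee_rot: [[-0.989, -0.149, -0.001], [-0.149, 0.989, 0.001], [0.0, 0.001, -1.0]]
wrist_force: [0.7, -0.5, -1.8]
gripper_width: 0.157
```

Request:
play_rows:
  deltas:
    - [0,0,0.1,0,0,0,0]
    - [0,0,0.2,0,0,0,0]
    - [0,0,0.3,0,0,0,0]
    - [0,0,0.4,0,0,0,0]
    - [0,0,0.5,0,0,0,0]
    - [0,0,0.5,0,0,0,0]

```text
time_s: 32.05
tcp_pos: [0.4893, 0.1007, 0.0708]
ee_rot: [[-0.989, -0.149, -0.0], [-0.149, 0.989, 0.001], [-0.0, 0.001, -1.0]]
wrist_force: [-0.5, 0.4, -3.2]
gripper_width: 0.159
```

Request:
play_rows:
  deltas:
    - [0,0,0.05,0,0,0,0]
    - [0,0,0.1,0,0,0,0]
    - [0,0,0.15,0,0,0,0]
    - [0,0,0.2,0,0,0,0]
    - [0,0,0.2,0,0,0,0]

```text
time_s: 32.55
tcp_pos: [0.4899, 0.101, 0.0665]
ee_rot: [[-0.989, -0.15, 0.001], [-0.15, 0.989, 0.002], [-0.002, 0.001, -1.0]]
wrist_force: [-1.7, -0.6, 2.5]
gripper_width: 0.159
```

Request:
play_rows:
  deltas:
    - [0,0,0.05,0,0,0,0]
    - [0,0,0.1,0,0,0,0]
    - [0,0,0.15,0,0,0,0]
    - [0,0,0.15,0,0,0,0]

```text
time_s: 32.95
tcp_pos: [0.49, 0.1009, 0.0627]
ee_rot: [[-0.989, -0.15, 0.001], [-0.15, 0.989, 0.001], [-0.002, 0.001, -1.0]]
wrist_force: [-0.4, -1.1, 3.7]
gripper_width: 0.153
```

Request:
play_rows:
  deltas:
    - [0,0,0.05,0,0,0,0]
    - [0,0,0.1,0,0,0,0]
    - [0,0,0.1,0,0,0,0]

```text
time_s: 33.25
tcp_pos: [0.49, 0.1009, 0.0626]
ee_rot: [[-0.989, -0.151, 0.002], [-0.151, 0.989, 0.001], [-0.002, 0.001, -1.0]]
wrist_force: [-6.4, -2.1, 21.0]
gripper_width: 0.155
```

Request:
play_rows:
  deltas:
    - [0,0,-0.15,0,0,0,14]
    - [0,0,-0.15,0,0,0,40]
    - [0,0,-0.15,0,0,0,40]
    - [0,0,-0.15,0,0,0,40]
    - [0,0,-0.15,0,0,0,40]
    - [0,0,-0.5,0,0,0,40]
    - [0,0,-1.5,0,0,0,40]
    - [0,0,-3,0,0,0,40]
    - [0,0,-5,0,0,0,40]
    - [0,0,-7,0,0,0,40]
    - [0,0,-7,0,0,0,40]
    - [0,0,-7,0,0,0,40]

```text
time_s: 34.45
tcp_pos: [0.4898, 0.101, 0.2368]
ee_rot: [[-0.989, -0.149, 0.004], [-0.149, 0.989, 0.004], [-0.005, 0.003, -1.0]]
wrist_force: [0.5, -0.4, -0.6]
gripper_width: 0.458
```

```bash
python3 - <<'E'
from h import *
units((0.58,0.02,0.27),188.57)
E
```

```text
units [-3.09, -3.737, -1.324, 0.037, 0.054, 0.004]
```

Request:
play_rows:
  deltas:
    - [-1,-1.2,-1.3,0,0,0,0]
    - [-3,-3.7,-3,0,0,0,0]
    - [-3,-3.7,-3,0,0,0,0]
    - [-3,-3.7,-3,0,0,0,0]
    - [-3,-3.7,-3,0,0,0,0]
    - [-3,-3.7,-3,0,0,0,0]

```text
time_s: 35.05
tcp_pos: [0.576, 0.0206, 0.308]
ee_rot: [[-0.989, -0.15, -0.003], [-0.15, 0.989, 0.001], [0.003, 0.001, -1.0]]
wrist_force: [-0.6, -0.5, -0.3]
gripper_width: 0.036
```

```bash
python3 - <<'E'
from h import *
check('w13',keys=['rack'],fx=1)
K0=None
# clamp angle from picture w1 (pose then: tcp .6189 -.1508 .3199 yaw 180)
c=r.capture('wrist');T=np.array(c['T_tool_cam']);K=np.array(c['camera_matrix'])
E=np.eye(4);E[:3,:3]=Rdown(180);E[:3,3]=[.6189,-.1508,.3199]
M=np.linalg.inv(E@T);R=M[:3,:3];t=M[:3,3]
rk=json.load(open('p.json'))['rack']
def pts(a,L):
    return place(np.array([(.066-q*np.cos(a),y,.066+q*np.sin(a)) for q,y in L]),*rk)
L=[(.103,-.124),(.103,.124)]
pix=np.array([(345+145/2.8,10+530/2.8),(345+730/2.8,10+452/2.8)])
for a in np.arange(1.7,2.41,.1): print(round(a,2),(proj(pts(a,L),K,R,t)-pix).ravel(), proj(pts(a,[(.145,-.022),(.145,.022)]),K,R,t).ravel())
print((345+437/2.8,10+583/2.8),(345+535/2.8,10+553/2.8))
E
```

```text
t 35.05 tcp [0.576  0.0206 0.308 ] yaw -171.38 tilt [-0.0032  0.001 ] F [-0.598  -0.4526 -0.2581] w 3.1 j [ 18.0847  14.6961   2.0639  -0.1124 -77.525  -99.4386]
1.7 [ -8.8342 -28.29    14.5698 -34.5925] [506.0576 167.4267 553.3449 160.5556]
1.8 [ -8.4138 -19.5772  11.8023 -25.1559] [504.1837 181.5734 550.4322 174.9335]
1.9 [ -8.2319 -11.4798   8.2225 -16.2773] [501.5148 194.4743 546.5597 188.0778]
2.0 [-8.2804 -4.113   3.934  -8.0896] [498.1695 205.9341 541.8855 199.7863]
2.1 [-8.5463  2.4368 -0.9502 -0.6962] [494.2749 215.8319 536.576  209.9327]
2.2 [-9.0121  8.1108 -6.313   5.8293] [489.9583 224.1152 530.7951 218.4595]
2.3 [ -9.658   12.8772 -12.0388  11.4416] [485.3409 230.7889 524.6959 225.3681]
2.4 [-10.4621  16.7274 -18.0174  16.1212] [480.5323 235.9036 518.416  230.7066]
(501.07142857142856, 218.21428571428572) (536.0714285714286, 207.5)
```

View pics/w13_ov.png

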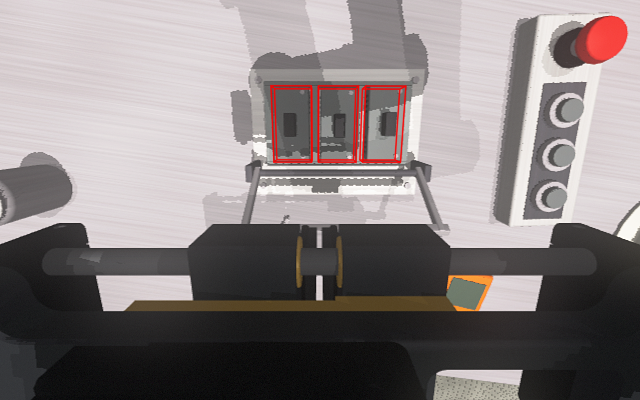

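```bash
cat >> h.py <<'E'
RK=[0.5012,0.0359,0.1496]
def loc(x,z,y=0): return place(np.array([[x,y,z]]),*RK)[0]
E
python3 - <<'E'
from h import *
st(); units(loc(.175,.26),188.57); units(loc(.175,.18),188.57)
E
```

```text
t 35.15 tcp [0.5762 0.0209 0.3089] yaw -171.32 tilt [-0.0016  0.001 ] F [-0.2234  0.3332 -0.0747] w 1.0 j [ 18.1238  14.6464   2.1063  -0.0873 -77.5293 -99.4298]
units [-4.126, 1.029, 1.95, 0.015, -0.016, 0.021]
units [-4.131, 1.025, 5.15, 0.015, -0.016, 0.021]
```

Request:
play_rows:
  deltas:
    - [-1.5,0.4,0.3,0,0,0,0]
    - [-3.3,0.9,0.6,0,0,0,0]
    - [-4.13,1.03,1.5,0,0,0.02,0]
    - [-4.13,1.03,2.5,0,0,0.02,0]
    - [-4.13,1.03,4,0,0,0.02,0]
    - [-4.13,1.03,5.15,0,0,0.02,0]
    - [-4.13,1.03,5.15,0,0,0.02,0]
    - [-4.13,1.03,5.15,0,0,0.02,0]

```text
time_s: 35.95
tcp_pos: [0.6756, 0.0618, 0.1818]
ee_rot: [[-0.989, -0.149, 0.001], [-0.149, 0.989, 0.0], [-0.001, 0.0, -1.0]]
wrist_force: [0.1, -0.1, 0.3]
gripper_width: 0.006
```

```bash
python3 - <<'E'
from h import *
st(); units(loc(.175,.18),188.57)
for c in ('scene','side'): snap(c,c+'2')
a=cv2.imread('pics/scene2.png')[120:270,250:480]; cv2.imwrite('pics/z1.png',cv2.resize(a,None,fx=3,fy=3,interpolation=cv2.INTER_CUBIC))
a=cv2.imread('pics/side2.png')[110:290,220:440]; cv2.imwrite('pics/z2.png',cv2.resize(a,None,fx=3,fy=3,interpolation=cv2.INTER_CUBIC))
E
```

```text
t 35.95 tcp [0.6756 0.0618 0.1818] yaw -171.42 tilt [0.0006 0.0005] F [ 0.1085 -0.1196  0.3045] w 0.5 j [  18.8463   28.7865    5.4049   -0.0153  -66.5751 -100.2562]
units [0.055, 0.014, 0.072, 0.004, 0.008, 0.003]
```

View pics/z1.png

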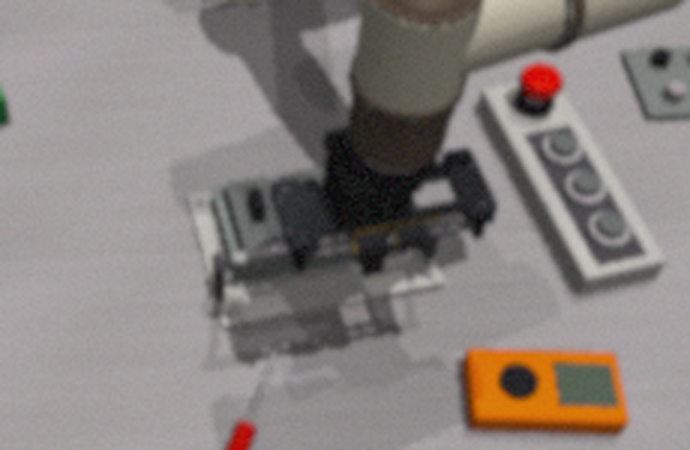

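View pics/z2.png

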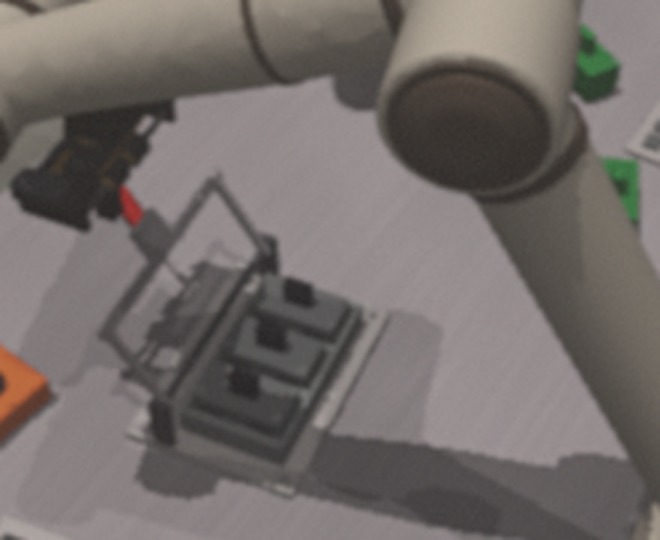

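Request:
play_rows:
  deltas:
    - [0.4,0,0.07,0,0,0,0]
    - [0.8,0,0,0,0,0,0]
    - [1.2,0,0,0,0,0,0]
    - [1.6,0,-0.1,0,0,0,0]
    - [2,0,-0.2,0,0,0,0]
    - [2.4,0,-0.3,0,0,0,0]
    - [2.4,0,-0.3,0,0,0,0]

```text
time_s: 36.75
tcp_pos: [0.6166, 0.0527, 0.1914]
ee_rot: [[-0.989, -0.148, 0.006], [-0.148, 0.989, 0.003], [-0.006, 0.002, -1.0]]
wrist_force: [3.5, 0.7, 1.6]
gripper_width: 0.005
```

```bash
python3 - <<'E'
from h import *
st(); snap('side','side3')
a=cv2.imread('pics/side3.png')[110:290,220:440]; cv2.imwrite('pics/z3.png',cv2.resize(a,None,fx=3,fy=3,interpolation=cv2.INTER_CUBIC))
E
```

```text
t 36.75 tcp [0.6166 0.0527 0.1914] yaw -171.47 tilt [0.0056 0.0027] F [3.51   0.6586 1.6015] w 0.5 j [  19.8269   22.5545   -3.3507   -0.0439  -63.7424 -101.2793]
```

View pics/z3.png

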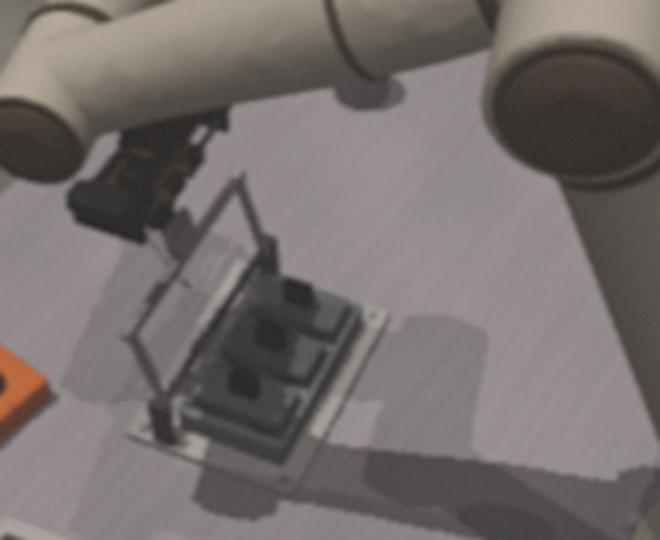

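```bash
python3 - <<'E'
from h import *
x0,z0=116.6,191.4
for a in [1.57,1.45,1.35,1.25,1.15,1.05,.95,.85,.75,.65,.55,.45,.35,.25,.15,.05,0]:
    x=66-130*np.cos(a)+5*np.sin(a)+10; z=66+130*np.sin(a)+5*np.cos(a)
    print(a,round(x,1),round(z,1),[round((x0-x)/25,2),round((z0-z)/25,2)])
E
```

```text
1.57 80.9 196.0 [np.float64(1.43), np.float64(-0.18)]
1.45 65.3 195.7 [np.float64(2.05), np.float64(-0.17)]
1.35 52.4 193.9 [np.float64(2.57), np.float64(-0.1)]
1.25 39.8 190.9 [np.float64(3.07), np.float64(0.02)]
1.15 27.5 186.7 [np.float64(3.57), np.float64(0.19)]
1.05 15.7 181.3 [np.float64(4.04), np.float64(0.41)]
0.95 4.4 174.7 [np.float64(4.49), np.float64(0.67)]
0.85 -6.0 167.0 [np.float64(4.91), np.float64(0.98)]
0.75 -15.7 158.3 [np.float64(5.29), np.float64(1.33)]
0.65 -24.5 148.7 [np.float64(5.64), np.float64(1.71)]
0.55 -32.2 138.2 [np.float64(5.95), np.float64(2.13)]
0.45 -38.9 127.0 [np.float64(6.22), np.float64(2.57)]
0.35 -44.4 115.3 [np.float64(6.44), np.float64(3.05)]
0.25 -48.7 103.0 [np.float64(6.61), np.float64(3.54)]
0.15 -51.8 90.4 [np.float64(6.74), np.float64(4.04)]
0.05 -53.6 77.5 [np.float64(6.81), np.float64(4.56)]
0 -54.0 71.0 [np.float64(6.82), np.float64(4.82)]
```

Request:
play_rows:
  deltas:
    - [0.5,0,-0.06,0,0,0,0]
    - [1,0,-0.12,0,0,0,0]
    - [1.43,0,-0.18,0,0,0,0]
    - [2.05,0,-0.17,0,0,0,0]
    - [2.57,0,-0.1,0,0,0,0]
    - [3.07,0,0.02,0,0,0,0]
    - [3.57,0,0.19,0,0,0,0]
    - [4.04,0,0.41,0,0,0,0]
    - [4.49,0,0.67,0,0,0,0]
    - [4.49,0,0.67,0,0,0,0]

```text
time_s: 37.8
tcp_pos: [0.5018, 0.0351, 0.1704]
ee_rot: [[-0.989, -0.147, -0.005], [-0.147, 0.989, 0.0], [0.005, 0.001, -1.0]]
wrist_force: [1.3, 0.2, 0.8]
gripper_width: 0.006
```

```bash
python3 - <<'E'
from h import *
st(); snap('side','side4');snap('scene','scene4')
a=cv2.imread('pics/side4.png')[110:290,220:440]; cv2.imwrite('pics/z4.png',cv2.resize(a,None,fx=3,fy=3,interpolation=cv2.INTER_CUBIC))
s=r.sense(); p=s['tcp_pos']-np.array([RK[0],RK[1],0]); c,q=np.cos(RK[2]),np.sin(RK[2]); print('local',c*p[0]+q*p[1],-q*p[0]+c*p[1],p[2])
E
```

```text
t 37.8 tcp [0.5018 0.0351 0.1704] yaw -171.53 tilt [-0.0055  0.0003] F [1.2562 0.2337 0.7901] w 0.5 j [  22.4344   13.0798  -20.5582   -0.1601  -56.6458 -103.8772]
local 0.0026703571938160114 -0.0008343280581609591 0.17135047256473948
```

View pics/z4.png

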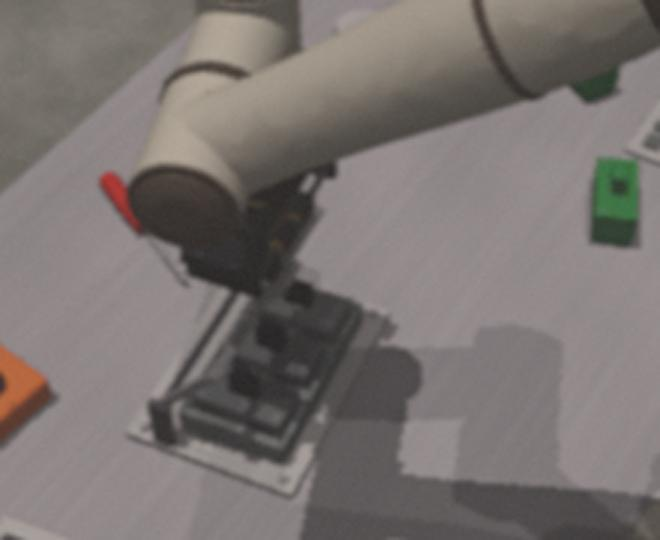

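Request:
play_rows:
  deltas:
    - [0.35,0,0.15,0,0,0,0]
    - [0.73,0,0.5,0,0,0,0]
    - [1.09,0,0.88,0,0,0,0]
    - [1.4,0,1.3,0,0,0,0]
    - [1.66,0,1.75,0,0,0,0]
    - [1.88,0,2.2,0,0,0,0]
    - [2.05,0,2.7,0,0,0,0]
    - [2.15,0,3.2,0,0,0,0]
    - [2.15,0,3.2,0,0,0,0]

```text
time_s: 38.8
tcp_pos: [0.4502, 0.0274, 0.0904]
ee_rot: [[-0.989, -0.147, -0.004], [-0.147, 0.989, -0.0], [0.004, 0.001, -1.0]]
wrist_force: [0.3, -0.2, -0.1]
gripper_width: 0.003
```

```bash
cat >> h.py <<'E'
def lt():
    s=r.sense(); p=s['tcp_pos']-np.array([RK[0],RK[1],0]); c,q=np.cos(RK[2]),np.sin(RK[2]); print('local',c*p[0]+q*p[1],-q*p[0]+c*p[1],p[2],'F',s['wrist_force'])
E
python3 - <<'E'
from h import *
st(); lt(); snap('side','side5');snap('scene','scene5')
a=cv2.imread('pics/side5.png')[110:290,220:440]; cv2.imwrite('pics/z4.png',cv2.resize(a,None,fx=3,fy=3,interpolation=cv2.INTER_CUBIC))
E
```

```text
t 38.8 tcp [0.4502 0.0274 0.0904] yaw -171.54 tilt [-0.004 -0.   ] F [ 0.3059 -0.1826 -0.0613] w 0.2 j [  24.167    14.1986  -33.3384   -0.1366  -42.6745 -105.6031]
local -0.051746500665424904 -0.0008095254834097256 0.09035865202336119 F [ 0.3059 -0.1826 -0.0613]
```

View pics/z4.png

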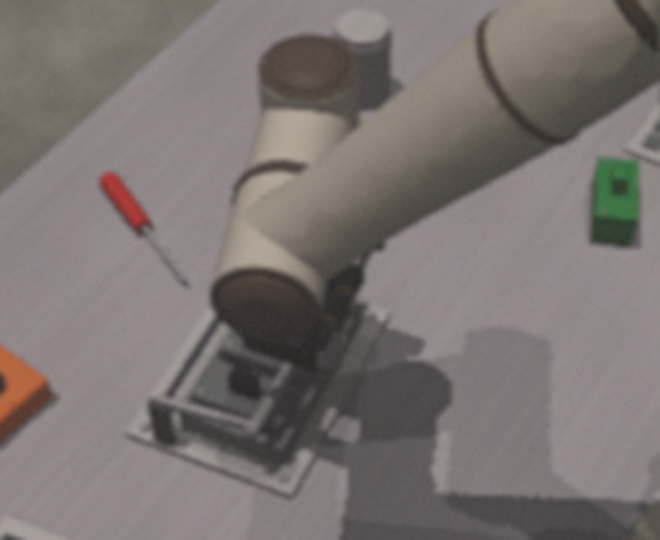

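Request:
play_rows:
  deltas:
    - [0.05,0,0.25,0,0,0,0]
    - [0.08,0,0.5,0,0,0,0]
    - [0.08,0,0.7,0,0,0,0]
    - [0.08,0,0.76,0,0,0,0]
    - [0.08,0,0.76,0,0,0,0]

```text
time_s: 39.4
tcp_pos: [0.4499, 0.0277, 0.0724]
ee_rot: [[-0.989, -0.148, -0.001], [-0.148, 0.989, 0.001], [0.001, 0.001, -1.0]]
wrist_force: [0.1, -0.1, -0.7]
gripper_width: 0.005
```

Request:
play_rows:
  deltas:
    - [0,0,0.05,0,0,0,0]
    - [0,0,0.1,0,0,0,0]
    - [0,0,0.1,0,0,0,0]

```text
time_s: 39.7
tcp_pos: [0.45, 0.0277, 0.0713]
ee_rot: [[-0.989, -0.148, 0.0], [-0.148, 0.989, 0.001], [-0.0, 0.001, -1.0]]
wrist_force: [-4.1, -0.3, 9.9]
gripper_width: 0.006
```

Request:
play_rows:
  deltas:
    - [0,0,0.04,0,0,0,0]
    - [0,0,0.04,0,0,0,0]

```text
time_s: 39.9
tcp_pos: [0.45, 0.0277, 0.0712]
ee_rot: [[-0.989, -0.149, 0.0], [-0.149, 0.989, 0.001], [-0.0, 0.001, -1.0]]
wrist_force: [-6.4, 1.5, 17.5]
gripper_width: 0.007
```

Request:
play_rows:
  deltas:
    - [0,0,-0.4,0,0,0,0]
    - [0,0,-1.5,0,0,0,0]
    - [0,0,-3,0,0,0,0]
    - [0,0,-5,0,0,0,0]
    - [-1,0,-7,0,0,0,0]
    - [-3,0,-8,0,0,0,0]
    - [-5,0,-8,0,0,0,0]
    - [-5,0,-8,0,0,0,0]
    - [-5,0,-8,0,0,0,0]

```text
time_s: 40.8
tcp_pos: [0.5744, 0.0461, 0.268]
ee_rot: [[-0.989, -0.147, -0.002], [-0.147, 0.989, 0.001], [0.002, 0.001, -1.0]]
wrist_force: [-0.9, -1.2, -0.2]
gripper_width: 0.008
```

```bash
python3 - <<'E'
from h import *
check('w14',keys=['rack'],fx=2)
im=cv2.resize(cv2.imread('pics/w14.png'),None,fx=3,fy=3,interpolation=cv2.INTER_CUBIC)
d=np.load('w14.npz');K,R,t=d['K'],d['R'],d['t']
for lx,ly,z in [(-.037,.124,.066),(-.037,-.124,.066),(-.079,.022,.071),(-.079,-.022,.071)]:
    uv=proj(loc(lx,z,ly),K,R,t)[0]; cv2.circle(im,tuple(int(v) for v in (uv+.5)*3),4,(0,0,255),1)
u=proj(loc(0,.05),K,R,t)[0]*3; x,y=int(u[0]),int(u[1]); print(u)
cv2.imwrite('pics/w14z.png',im[max(0,y-300):y+300,max(0,x-400):x+400])
E
```

```text
t 40.8 tcp [0.5744 0.0461 0.268 ] yaw -171.54 tilt [-0.0017  0.001 ] F [-0.9382 -1.1916 -0.205 ] w 0.7 j [  20.641    15.7022   -2.2106   -0.0946  -72.1602 -102.152 ]
[959.7263 365.5257]
```

View pics/w14z.png

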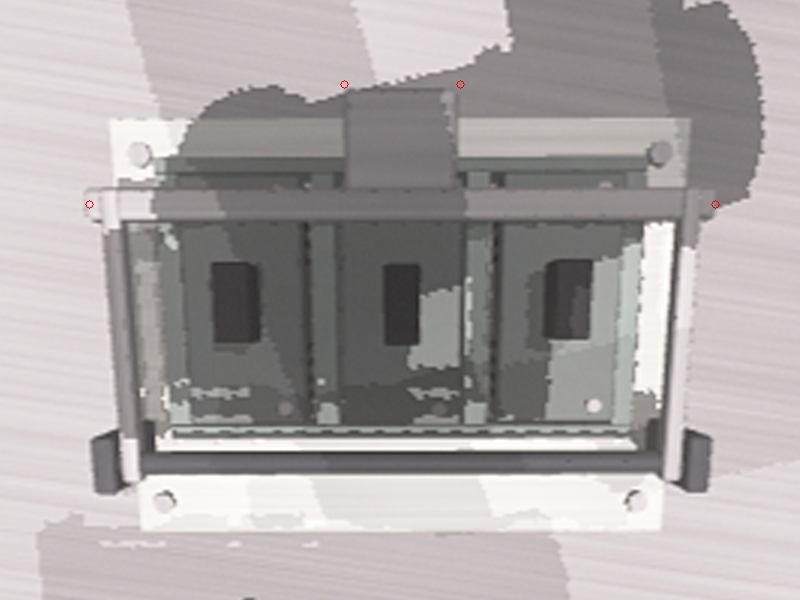

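```bash
python3 - <<'E'
from h import *
units((.56,.33,.27),190)
E
```

```text
units [-1.157, 11.32, -0.063, 0.014, -0.024, -0.305]
```

Request:
play_rows:
  deltas:
    - [-1.16,11.3,-0.1,0,0,-0.3,0]
    - [-1.16,11.3,-0.1,0,0,-0.3,0]
    - [-1.16,11.3,-0.1,0,0,-0.3,0]
    - [-1.16,11.3,-0.1,0,0,-0.3,0]
    - [-1.16,11.3,-0.1,0,0,-0.3,0]
    - [-1.16,11.3,-0.1,0,0,-0.3,0]
    - [-1.16,11.3,-0.1,0,0,-0.3,0]
    - [-1.16,11.3,-0.1,0,0,-0.3,0]
    - [-1.16,11.3,-0.1,0,0,-0.3,0]
    - [-1.16,11.3,-0.1,0,0,-0.3,0]

```text
time_s: 41.85
tcp_pos: [0.5606, 0.3281, 0.2729]
ee_rot: [[-0.985, -0.172, 0.001], [-0.172, 0.985, 0.002], [-0.001, 0.001, -1.0]]
wrist_force: [-0.2, 0.1, 0.2]
gripper_width: 0.009
```

```bash
python3 - <<'E'
from h import *
check('w15',keys=[],fx=1)
d=np.load('w15.npz');K,R,t=d['K'],d['R'],d['t']
for n in ('key1_top','key2_top','key3_top','stop'): print(n,[(np.round(q['centre'],3).tolist(),round(q['score'],2)) for q in r.spot_in('wrist',n)])
a=cv2.imread('pics/w15.png')[0:230,180:460]; cv2.imwrite('pics/w15z.png',cv2.resize(a,None,fx=2.6,fy=2.6,interpolation=cv2.INTER_CUBIC))
E
```

```text
t 41.85 tcp [0.5606 0.3281 0.2729] yaw -170.08 tilt [0.0009 0.0016] F [-0.2127  0.0958  0.2453] w 0.8 j [  44.5716   22.8875    8.9546   -0.0279  -75.9678 -124.6474]
key1_top [([0.438, 0.344, 0.064], 0.84)]
key2_top [([0.496, 0.364, 0.063], 0.64), ([0.512, 0.068, 0.029], 0.37)]
key3_top [([0.555, 0.368, 0.062], 0.55)]
stop [([0.37, 0.334, 0.093], 0.74), ([0.511, 0.065, 0.024], 0.28)]
```

View pics/w15z.png

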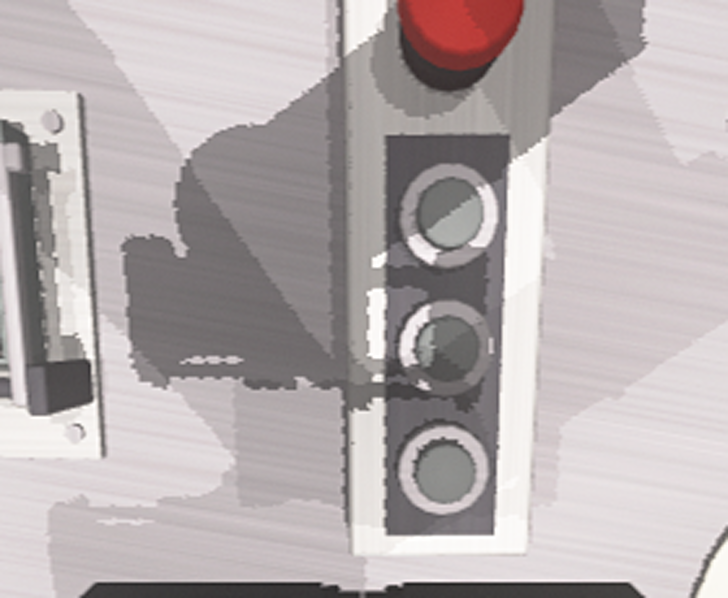

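```bash
python3 - <<'E'
from h import *
d=np.load('w15.npz');K,R,t=d['K'],d['R'],d['t']
P=[unproj((180+x/2.6-.3,y/2.6-.3),.058,K,R,t) for x,y in [(451,213),(446,347),(444,470)]]
for p in P: print(p)
print([np.linalg.norm(P[i+1]-P[i]) for i in (0,1)])
v=(P[2]-P[0]);v/=np.linalg.norm(v);c=sum(P)/3
Q=[c+v*s for s in (-.062,0,.062)];print(Q,'yaw',np.degrees(np.arctan2(v[1],v[0])),'stop',c-v*.142)
for q in Q: units(q+np.array([0,0,.022]),188.57)
E
```

```text
[0.4345 0.3479 0.058 ]
[0.495  0.3579 0.058 ]
[0.5552 0.3693 0.058 ]
[np.float64(0.0613401900940164), np.float64(0.06122658960811307)]
[array([0.4339, 0.3476, 0.058 ]), array([0.4949, 0.3584, 0.058 ]), array([0.556 , 0.3692, 0.058 ])] yaw 10.042018807174774 stop [0.3551 0.3336 0.058 ]
units [4.883, 1.596, 7.7, 0.017, 0.013, 0.275]
units [2.403, 1.601, 7.702, 0.017, 0.013, 0.275]
units [-0.077, 1.605, 7.705, 0.017, 0.013, 0.275]
```

Request:
play_rows:
  deltas:
    - [1.5,0.5,2,0,0,0,0]
    - [3.2,1.1,4,0,0,0,0]
    - [4.88,1.64,6,0,0,0,0]
    - [4.88,1.64,7.4,0,0,0,0]
    - [4.88,1.64,7.7,0,0,0,0]
    - [4.88,1.64,7.7,0,0,0,0]
    - [4.88,1.64,7.7,0,0,0,0]

```text
time_s: 42.8
tcp_pos: [0.4345, 0.3498, 0.0807]
ee_rot: [[-0.985, -0.175, 0.002], [-0.175, 0.985, 0.002], [-0.002, 0.001, -1.0]]
wrist_force: [0.4, -0.2, 1.1]
gripper_width: 0.003
```

```bash
python3 - <<'E'
from h import *
st(); units((.4339,.3486,.06),190)
check('w16',keys=[],fx=1)
E
```

```text
t 42.8 tcp [0.4345 0.3498 0.0807] yaw -169.94 tilt [0.002  0.0016] F [ 0.4414 -0.1967  1.08  ] w 0.3 j [  55.5014   23.775   -19.7643    0.059   -46.3201 -135.4843]
units [0.035, -0.042, 0.826, 0.014, 0.026, 0.012]
t 42.8 tcp [0.4345 0.3498 0.0807] yaw -169.94 tilt [0.002  0.0016] F [ 0.4414 -0.1967  1.08  ] w 0.3 j [  55.5014   23.775   -19.7643    0.059   -46.3201 -135.4843]
```

View pics/w16.png

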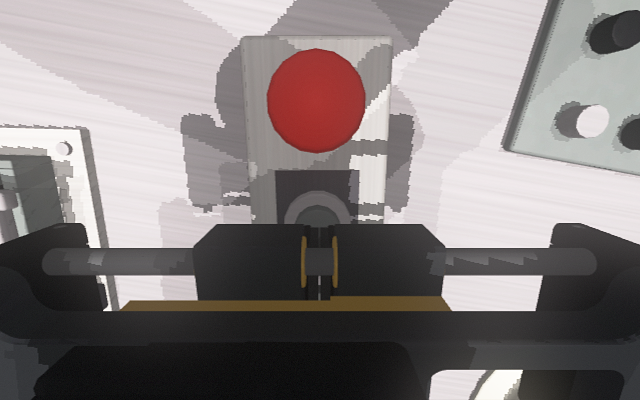

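Request:
play_rows:
  deltas:
    - [0.03,0,0.4,0,0,0,0]
    - [0.03,0,0.7,0,0,0,0]
    - [0.03,0,0.9,0,0,0,0]
    - [0.03,0,1,0,0,0,0]
    - [0.03,0,1.1,0,0,0,0]
    - [0.03,0,1.15,0,0,0,0]
    - [0.03,0,1.15,0,0,0,0]

```text
time_s: 43.55
tcp_pos: [0.4338, 0.3495, 0.056]
ee_rot: [[-0.984, -0.176, 0.003], [-0.176, 0.984, 0.002], [-0.004, 0.002, -1.0]]
wrist_force: [-7.3, -4.9, 27.9]
gripper_width: 0.007
```

Request:
play_rows:
  deltas:
    - [0,0,0.04,0,0,0,0]
    - [0,0,0.08,0,0,0,0]
    - [0,0,0.08,0,0,0,0]

```text
time_s: 43.85
tcp_pos: [0.4338, 0.3496, 0.0558]
ee_rot: [[-0.984, -0.176, 0.004], [-0.176, 0.984, 0.002], [-0.004, 0.002, -1.0]]
wrist_force: [-10.3, -6.7, 37.9]
gripper_width: 0.006
```

Request:
play_rows:
  deltas:
    - [0,0,-0.5,0,0,0,0]
    - [0,0,-1.5,0,0,0,20]
    - [0,0,-1.8,0,0,0,60]
    - [0,0,-1.8,0,0,0,60]
    - [0,0,-1.8,0,0,0,60]
    - [0,0,-1.8,0,0,0,60]
    - [0,0,-1.8,0,0,0,60]
    - [0,0,-1.8,0,0,0,60]
    - [0,0,-1.8,0,0,0,60]
    - [0,0,-1.8,0,0,0,60]
    - [0,0,-1.8,0,0,0,60]
    - [0,0,-1.8,0,0,0,60]

```text
time_s: 45.05
tcp_pos: [0.4328, 0.3491, 0.0941]
ee_rot: [[-0.985, -0.174, 0.001], [-0.174, 0.985, 0.002], [-0.001, 0.001, -1.0]]
wrist_force: [-0.6, 0.7, -0.3]
gripper_width: 0.688
```

```bash
python3 - <<'E'
from h import *
st()
c=r.capture('wrist');T=np.linalg.inv(np.array(c['T_tool_cam']));K=np.array(c['camera_matrix'])
im=c['pixels'][:,:,::-1].copy(); cv2.imwrite('pics/w17.png',im)
pts=np.array([(x,y,0) for x in (-.0095,.0095) for y in (-.045,-.030,.030,.045)])
print(np.c_[pts*1000,proj(pts,K,T[:3,:3],T[:3,3])])
im=cv2.resize(im,None,fx=3,fy=3,interpolation=cv2.INTER_CUBIC)
for u in proj(pts,K,T[:3,:3],T[:3,3]): cv2.circle(im,tuple(int(v) for v in (u+.5)*3),3,(0,0,255),1)
cv2.imwrite('pics/w17z.png',im[480:980,560:1360])
E
```

```text
t 45.05 tcp [0.4328 0.3491 0.0941] yaw -170.0 tilt [0.0008 0.0016] F [-0.613   0.6652 -0.2987] w 59.8 j [  55.5787   22.672   -19.1463   -0.0158  -48.0808 -135.5651]
[[ -9.5    -45.       0.     246.6572 257.1684]
 [ -9.5    -30.       0.     271.2032 257.1983]
 [ -9.5     30.       0.     369.3544 257.3177]
 [ -9.5     45.       0.     393.884  257.3476]
 [  9.5    -45.       0.     244.7032 227.802 ]
 [  9.5    -30.       0.     269.9296 227.8347]
 [  9.5     30.       0.     370.8003 227.9655]
 [  9.5     45.       0.     396.0093 227.9982]]
```

View pics/w17z.png

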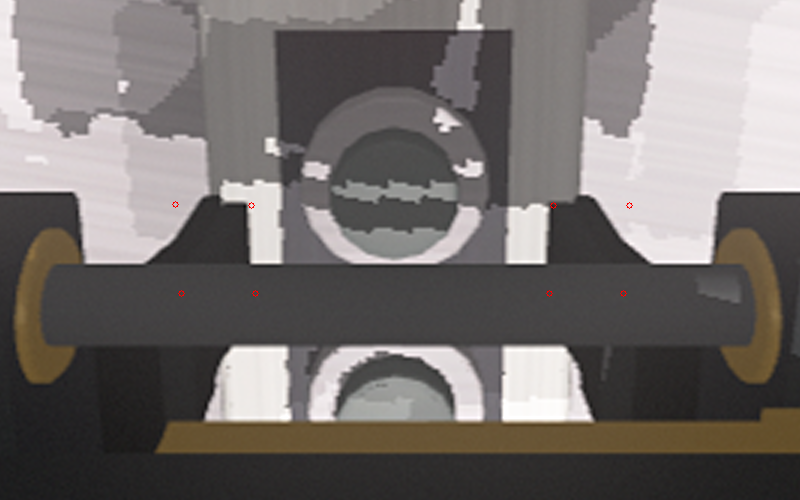

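```bash
python3 - <<'E'
from h import *
s=r.sense()
px,K,R,t=snap('wrist','w18')
for uv in [(394,191)]:
    print(unproj(((560+uv[0])/3-.3,(480+uv[1])/3-.3),.058,K,R,t))
# extent of cap & collar: crop pixels left/right/top
q=lambda x,y,z:unproj(((560+x)/3-.3,(480+y)/3-.3),z,K,R,t)
print('cap w',np.linalg.norm(q(330,191,.058)-q(459,191,.058)),'cap x top/bot',q(394,128,.058),q(394,258,.058))
print('collar', np.linalg.norm(q(303,190,.056)-q(489,190,.056)), 'top',q(394,86,.056))
im=cv2.resize(cv2.imread('pics/w18.png'),None,fx=8,fy=8,interpolation=cv2.INTER_CUBIC)
cv2.imwrite('pics/w18z.png',im[1480:2060,2200:2960])
E
```

```text
[0.4333 0.3474 0.058 ]
cap w 0.031164294231888864 cap x top/bot [0.4177 0.3447 0.058 ] [0.4504 0.3505 0.058 ]
collar 0.04537586944940269 top [0.4082 0.343  0.056 ]
```

View pics/w18z.png

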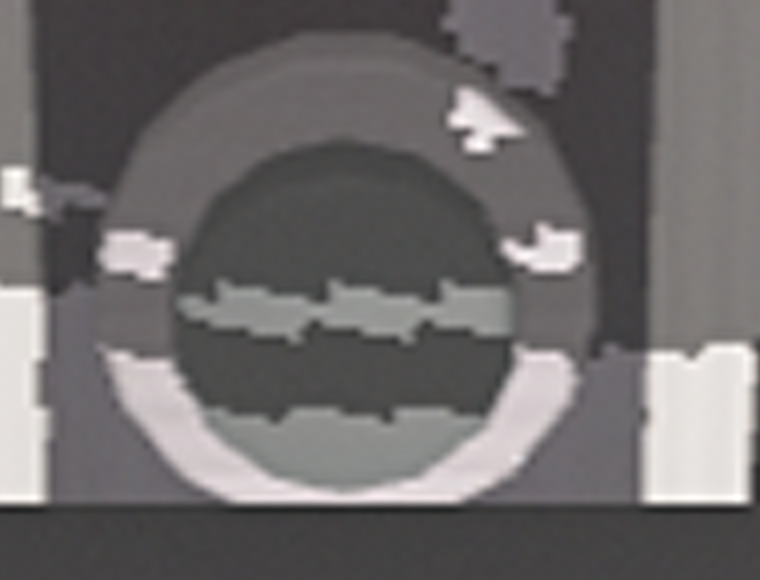

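```bash
python3 - <<'E'
from h import *
px,K,R,t=snap('wrist','w19')
print(unproj((2543/8-.44,1814/8-.44),.058,K,R,t))
im=cv2.resize(cv2.imread('pics/w15.png'),None,fx=8,fy=8,interpolation=cv2.INTER_CUBIC)
cv2.imwrite('pics/w15k.png',np.hstack([im[y-130:y+130,x-125:x+125] for x,y in [(int((180+u/2.6)*8),int(v/2.6*8)) for u,v in [(451,213),(446,347),(444,470)]]]))
print([(int((180+u/2.6)*8)-125,int(v/2.6*8)-130) for u,v in [(451,213),(446,347),(444,470)]])
E
```

```text
[0.4355 0.3476 0.058 ]
[(2702, 525), (2687, 937), (2681, 1316)]
```

View pics/w15k.png

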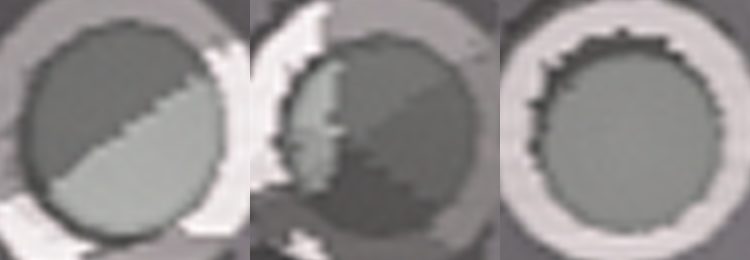

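```bash
python3 - <<'E'
from h import *
d=np.load('w15.npz');K,R,t=d['K'],d['R'],d['t']
P=[unproj((x/8-.44,y/8-.44),.058,K,R,t) for x,y in [(2702+127,525+128),(2687+132,937+136),(2681+132,1316+143)]]
print(P,[np.linalg.norm(P[i+1]-P[i]) for i in (0,1)])
v=(P[2]-P[0]);v/=np.linalg.norm(v);c=sum(P)/3
Q=[c+v*s for s in (-.062,0,.062)];print(Q,'yaw',np.degrees(np.arctan2(v[1],v[0])))
Rr=Rdown(190)
for q in Q:
    q=q+np.array([0,.001,0]); tp=q-Rr[:,1]*.0343
    tp[2]=.075; print(tp); units(tp,190)
E
```

```text
[array([0.434 , 0.3478, 0.058 ]), array([0.4955, 0.359 , 0.058 ]), array([0.557 , 0.3706, 0.058 ])] [np.float64(0.0624875167550526), np.float64(0.0625562981877846)]
[array([0.4346, 0.3478, 0.058 ]), array([0.4955, 0.3591, 0.058 ]), array([0.5565, 0.3704, 0.058 ])] yaw 10.496341335163782
[0.4405 0.3151 0.075 ]
units [-0.066, -1.394, 0.762, 0.016, 0.012, -0.0]
[0.5015 0.3264 0.075 ]
units [-2.546, -1.372, 0.765, 0.016, 0.012, -0.0]
[0.5624 0.3376 0.075 ]
units [-5.026, -1.351, 0.767, 0.016, 0.012, -0.0]
```

Request:
play_rows:
  deltas:
    - [-0.08,-0.7,0,0,0,0,60]
    - [-0.08,-1.39,0.2,0,0,0,60]
    - [-0.08,-1.39,0.76,0,0,0,60]
    - [-0.08,-1.39,1.2,0,0,0,60]
    - [-0.08,-1.39,1.4,0,0,0,60]
    - [-0.08,-1.39,1.5,0,0,0,60]
    - [-0.08,-1.39,1.6,0,0,0,60]
    - [-0.08,-1.39,1.65,0,0,0,60]
    - [-0.08,-1.39,1.65,0,0,0,60]

```text
time_s: 46.1
tcp_pos: [0.4408, 0.3139, 0.0561]
ee_rot: [[-0.984, -0.176, 0.001], [-0.176, 0.984, -0.001], [-0.001, -0.001, -1.0]]
wrist_force: [-5.0, -8.7, 21.3]
gripper_width: 0.687
```

```bash
python3 - <<'E'
from h import *
st()
E
```

```text
t 46.1 tcp [0.4408 0.3139 0.0561] yaw -169.89 tilt [ 0.0009 -0.0007] F [-5.0334 -8.7411 21.2949] w 59.8 j [  52.6705   24.4252  -23.4046    0.1009  -42.1709 -132.631 ]
```

```bash
python3 - <<'E'
from h import *
s=r.sense(); F=s['wrist_force'];M=s['moment'];print(F,M,s['tcp_pos'])
# point p=(px,py,pz rel) with M = p x F ; assume pz=0 or -0.2 etc
for pz in (0,-.1,-.2,-.25):
    # Mx=py*Fz-pz*Fy ; My=pz*Fx-px*Fz
    print(pz,'px',(pz*F[0]-M[1])/F[2],'py',(M[0]+pz*F[1])/F[2])
snap('scene','scene6');snap('side','side6')
a=cv2.imread('pics/side6.png')[200:370,190:400]; cv2.imwrite('pics/z6.png',cv2.resize(a,None,fx=3.5,fy=3.5,interpolation=cv2.INTER_CUBIC))
a=cv2.imread('pics/scene6.png')[100:240,350:520]; cv2.imwrite('pics/z7.png',cv2.resize(a,None,fx=4,fy=4,interpolation=cv2.INTER_CUBIC))
E
```

```text
[-5.0334 -8.7411 21.2949] [-1.9464  1.6337  0.1767] [0.4408 0.3139 0.0561]
0 px -0.07671820140380542 py -0.09140353662540728
-0.1 px -0.053081410761472964 py -0.050355544462933735
-0.2 px -0.029444620119140518 py -0.009307552300460197
-0.25 px -0.0176262247979743 py 0.011216443780776563
```

View pics/z6.png

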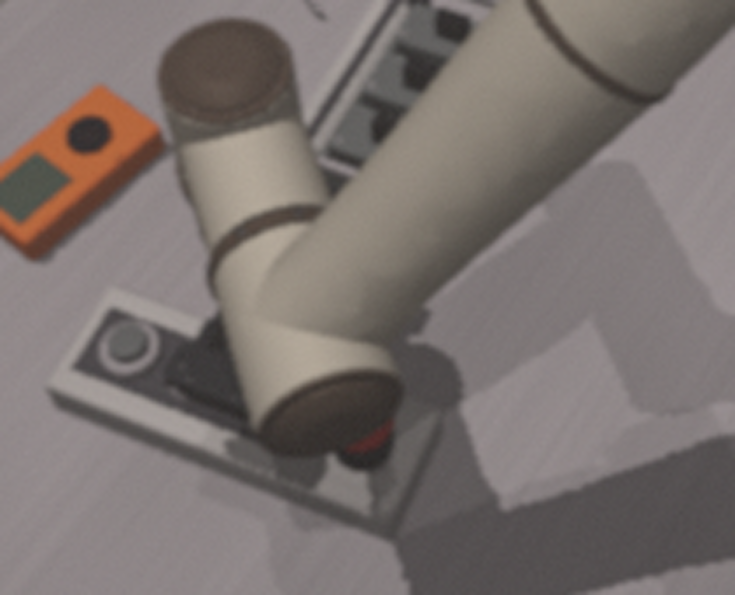

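View pics/z7.png

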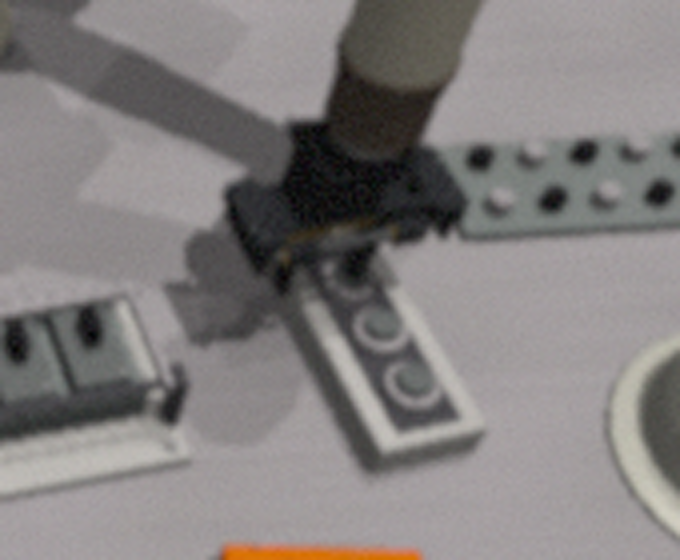

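Request:
play_rows:
  deltas:
    - [0,0,-0.2,0,0,0,60]
    - [0,0,-0.3,0,0,0,60]
    - [0,0,-0.3,0,0,0,60]
    - [0,0,-0.3,0,0,0,60]

```text
time_s: 46.6
tcp_pos: [0.4411, 0.3156, 0.0603]
ee_rot: [[-0.985, -0.174, 0.001], [-0.174, 0.985, 0.002], [-0.002, 0.002, -1.0]]
wrist_force: [-0.2, -0.3, 3.0]
gripper_width: 0.687
```

Request:
play_rows:
  deltas:
    - [0,0,0.05,0,0,0,60]
    - [0,0,0.05,0,0,0,60]
    - [0,0,0.05,0,0,0,60]

```text
time_s: 46.9
tcp_pos: [0.4411, 0.3156, 0.059]
ee_rot: [[-0.985, -0.174, 0.001], [-0.174, 0.985, 0.002], [-0.002, 0.002, -1.0]]
wrist_force: [0.6, -0.7, 4.2]
gripper_width: 0.689
```

Request:
play_rows:
  deltas:
    - [0,0,0.05,0,0,0,60]
    - [0,0,0.05,0,0,0,60]
    - [0,0,0.05,0,0,0,60]

```text
time_s: 47.2
tcp_pos: [0.4411, 0.3156, 0.0579]
ee_rot: [[-0.985, -0.174, 0.001], [-0.174, 0.985, 0.002], [-0.002, 0.002, -1.0]]
wrist_force: [1.3, 0.5, 4.1]
gripper_width: 0.69
```

Request:
play_rows:
  deltas:
    - [0,0,0.05,0,0,0,60]
    - [0,0,0.05,0,0,0,60]
    - [0,0,0.05,0,0,0,60]

```text
time_s: 47.5
tcp_pos: [0.4411, 0.3156, 0.0567]
ee_rot: [[-0.985, -0.174, 0.001], [-0.174, 0.985, 0.002], [-0.002, 0.002, -1.0]]
wrist_force: [0.4, 0.2, 4.6]
gripper_width: 0.693
```

Request:
play_rows:
  deltas:
    - [0,0,-0.3,0,0,0,60]
    - [0,0,-0.5,0,0,0,60]
    - [0,0,-0.5,0,0,0,60]
    - [0,0,-0.5,0,0,0,60]

```text
time_s: 47.9
tcp_pos: [0.4402, 0.3145, 0.0686]
ee_rot: [[-0.985, -0.173, -0.001], [-0.173, 0.985, 0.0], [0.0, 0.0, -1.0]]
wrist_force: [-0.5, 0.4, -0.3]
gripper_width: 0.688
```

Request:
play_rows:
  deltas:
    - [0,0,0.06,0,0,0,60]
    - [0,0,0.12,0,0,0,60]
    - [0,0,0.12,0,0,0,60]
    - [0,0,0.12,0,0,0,60]

```text
time_s: 48.3
tcp_pos: [0.4407, 0.3151, 0.0657]
ee_rot: [[-0.985, -0.174, 0.0], [-0.174, 0.985, 0.001], [-0.001, 0.001, -1.0]]
wrist_force: [-0.4, 1.1, 0.1]
gripper_width: 0.687
```

Request:
play_rows:
  deltas:
    - [0,0,0.06,0,0,0,60]
    - [0,0,0.12,0,0,0,60]
    - [0,0,0.12,0,0,0,60]
    - [0,0,0.12,0,0,0,60]

```text
time_s: 48.7
tcp_pos: [0.4408, 0.3152, 0.063]
ee_rot: [[-0.985, -0.174, 0.001], [-0.174, 0.985, 0.001], [-0.001, 0.001, -1.0]]
wrist_force: [0.5, -0.5, 0.0]
gripper_width: 0.69
```

Request:
play_rows:
  deltas:
    - [0,0,0.06,0,0,0,60]
    - [0,0,0.06,0,0,0,60]
    - [0,0,0.06,0,0,0,60]

```text
time_s: 49.0
tcp_pos: [0.441, 0.3154, 0.0617]
ee_rot: [[-0.985, -0.174, 0.001], [-0.174, 0.985, 0.002], [-0.001, 0.002, -1.0]]
wrist_force: [-0.3, -0.3, 1.5]
gripper_width: 0.692
```

Request:
play_rows:
  deltas:
    - [0,0,0.06,0,0,0,60]
    - [0,0,0.06,0,0,0,60]
    - [0,0,0.06,0,0,0,60]

```text
time_s: 49.3
tcp_pos: [0.441, 0.3153, 0.0602]
ee_rot: [[-0.985, -0.174, 0.001], [-0.174, 0.985, 0.002], [-0.001, 0.002, -1.0]]
wrist_force: [0.3, 0.4, 2.9]
gripper_width: 0.689
```

Request:
play_rows:
  deltas:
    - [0,0,0.08,0,0,0,60]
    - [0,0,0.16,0,0,0,60]
    - [0,0,0.2,0,0,0,60]
    - [0,0,0.24,0,0,0,60]
    - [0,0,0.24,0,0,0,60]
    - [0,0,0.24,0,0,0,60]

```text
time_s: 49.9
tcp_pos: [0.4412, 0.3154, 0.0561]
ee_rot: [[-0.985, -0.175, 0.002], [-0.175, 0.985, 0.002], [-0.002, 0.002, -1.0]]
wrist_force: [-4.7, -1.6, 15.4]
gripper_width: 0.694
```

Request:
play_rows:
  deltas:
    - [0,0,-0.3,0,0,0,60]
    - [0,0,-0.7,0,0,0,60]
    - [0,0,-0.9,0,0,0,60]
    - [0,0,-0.9,0,0,0,60]

```text
time_s: 50.3
tcp_pos: [0.441, 0.3154, 0.0769]
ee_rot: [[-0.985, -0.174, 0.001], [-0.174, 0.985, 0.002], [-0.002, 0.002, -1.0]]
wrist_force: [-0.1, 0.0, -0.3]
gripper_width: 0.69
```

```bash
python3 - <<'E'
from h import *
st(); units((.5014,.3263,.078),190)
E
```

```text
t 50.3 tcp [0.441  0.3154 0.0769] yaw -170.0 tilt [0.0012 0.0022] F [-0.105   0.0266 -0.3309] w 60.1 j [  52.7046   22.7924  -22.1506   -0.0295  -44.9151 -132.6884]
units [-2.457, 0.01, -0.04, 0.022, 0.018, -0.001]
```

Request:
play_rows:
  deltas:
    - [-1,0,0,0,0,0,60]
    - [-2,0,0,0,0,0,60]
    - [-2.47,0.01,0,0,0,0,60]
    - [-2.47,0.01,0.2,0,0,0,60]
    - [-2.47,0.01,0.5,0,0,0,60]
    - [-2.47,0.01,0.6,0,0,0,60]
    - [-2.47,0.01,0.7,0,0,0,60]
    - [-2.47,0.01,0.8,0,0,0,60]
    - [-2.47,0.01,0.86,0,0,0,60]
    - [-2.47,0.01,0.91,0,0,0,60]
    - [-2.47,0.01,0.91,0,0,0,60]
    - [-2.47,0.01,0.91,0,0,0,60]

```text
time_s: 51.5
tcp_pos: [0.5006, 0.3255, 0.0562]
ee_rot: [[-0.985, -0.175, -0.0], [-0.175, 0.985, 0.0], [0.0, 0.0, -1.0]]
wrist_force: [-7.7, -3.6, 15.8]
gripper_width: 0.693
```

Key 2 hits its hard stop at the same height (0.0562, 16 N). Release and go to key 3.

Request:
play_rows:
  deltas:
    - [0,0,-0.3,0,0,0,60]
    - [0,0,-0.7,0,0,0,60]
    - [0,0,-0.9,0,0,0,60]
    - [0,0,-0.9,0,0,0,60]

```text
time_s: 51.9
tcp_pos: [0.5022, 0.3268, 0.0772]
ee_rot: [[-0.985, -0.174, 0.002], [-0.174, 0.985, 0.003], [-0.003, 0.003, -1.0]]
wrist_force: [-0.3, 0.4, -0.0]
gripper_width: 0.692
```

```bash
python3 - <<'E'
from h import *
st(); units((.5624,.3374,.078),190)
E
```

```text
t 51.9 tcp [0.5022 0.3268 0.0772] yaw -169.99 tilt [0.0024 0.0032] F [-0.3222  0.3762 -0.0163] w 60.2 j [  48.5155   27.3576  -13.9831   -0.0252  -48.4315 -128.4912]
units [-2.447, -0.001, -0.025, 0.031, 0.033, 0.002]
```

Request:
play_rows:
  deltas:
    - [-1,0,0,0,0,0,60]
    - [-2,0,0,0,0,0,60]
    - [-2.46,0,0,0,0,0,60]
    - [-2.46,0,0.2,0,0,0,60]
    - [-2.46,0,0.5,0,0,0,60]
    - [-2.46,0,0.6,0,0,0,60]
    - [-2.46,0,0.7,0,0,0,60]
    - [-2.46,0,0.8,0,0,0,60]
    - [-2.46,0,0.86,0,0,0,60]
    - [-2.46,0,0.91,0,0,0,60]
    - [-2.46,0,0.91,0,0,0,60]
    - [-2.46,0,0.91,0,0,0,60]

```text
time_s: 53.1
tcp_pos: [0.5612, 0.3364, 0.0563]
ee_rot: [[-0.985, -0.175, 0.0], [-0.175, 0.985, 0.001], [-0.0, 0.001, -1.0]]
wrist_force: [-6.3, -4.0, 12.8]
gripper_width: 0.689
```

Request:
play_rows:
  deltas:
    - [0,0,-0.3,0,0,0,60]
    - [0,0,-1,0,0,0,60]
    - [0,0,-3,0,0,0,60]
    - [0,0,-5,0,0,0,60]
    - [0,0,-7,0,0,0,60]
    - [0,-3,-8,0,0,0,60]
    - [0,-5,-8,0,0,0,60]
    - [0,-7,-8,0,0,0,60]
    - [0,-9,-8,0,0,0,60]
    - [0,-9,-8,0,0,0,60]
    - [0,-9,-8,0,0,0,60]

```text
time_s: 54.2
tcp_pos: [0.6014, 0.1118, 0.2534]
ee_rot: [[-0.986, -0.169, 0.001], [-0.169, 0.986, 0.002], [-0.002, 0.001, -1.0]]
wrist_force: [0.5, 0.2, -0.2]
gripper_width: 0.688
```

```bash
python3 - <<'E'
from h import *
check('w20',keys=['rack'],fx=1); snap('scene','scene9'); snap('side','side9')
E
```

```text
t 54.2 tcp [0.6014 0.1118 0.2534] yaw -170.27 tilt [0.0013 0.0016] F [ 0.5296  0.2111 -0.1967] w 59.9 j [  25.6468   19.6156    1.2774   -0.0552  -71.5551 -105.8968]
```

View pics/w20.png

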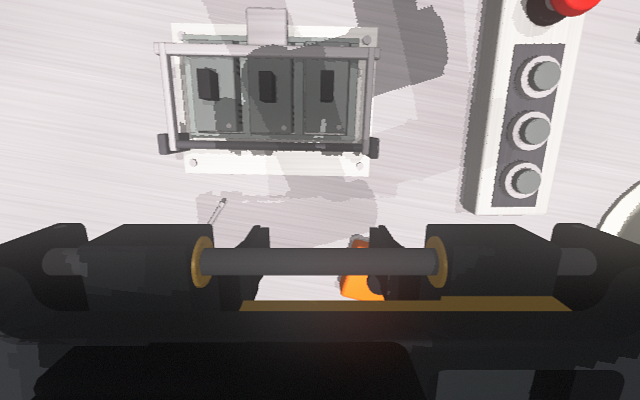

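View pics/scene9.png

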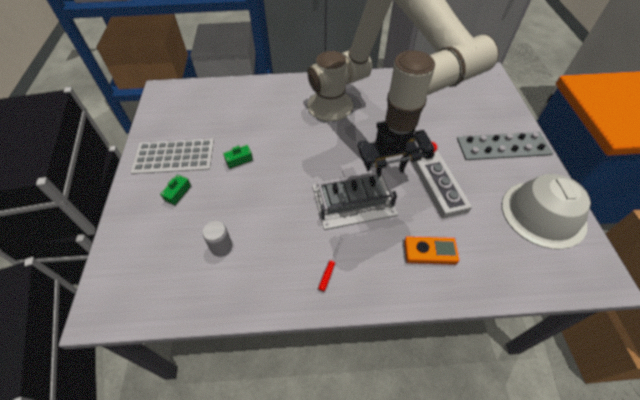

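View pics/side9.png

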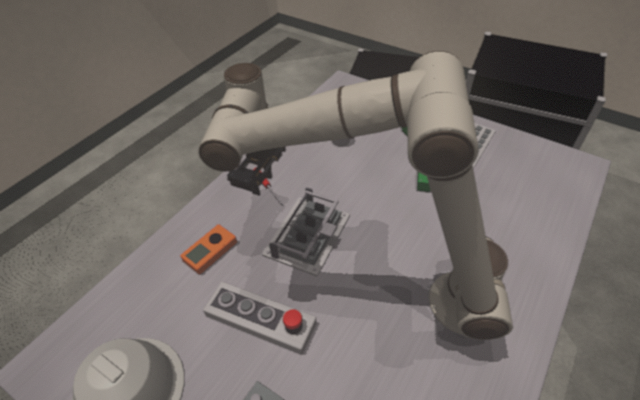

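Request:
play_rows:
  deltas:
    - [0,0,0,0,0,0,60]
    - [0,0,0,0,0,0,60]
    - [0,0,0,0,0,0,60]

```text
time_s: 54.65
tcp_pos: [0.601, 0.116, 0.2532]
ee_rot: [[-0.985, -0.175, 0.001], [-0.175, 0.985, 0.001], [-0.001, 0.001, -1.0]]
wrist_force: [0.2, 0.3, 0.3]
gripper_width: 0.688
```

```bash
python3 - <<'E'
from h import *
st(); print(r.finish_job())
E
```

```text
t 54.65 tcp [0.601  0.116  0.2532] yaw -169.91 tilt [0.0007 0.0015] F [0.163  0.2618 0.3014] w 59.8 j [  26.0273   19.6806    1.3497   -0.0628  -71.5958 -105.9218]
the job is handed in; nothing more can be done
None
```

I plugged all three grey modules into the rack and pressed them home. I then closed the retaining bar, pressed keys 1, 2 and 3 in order starting next to the stop, and handed the job in at about 55 s. No verdict was reported.

**Modules:** each stopped hard at 21 to 29 N, about 9.9 mm above its bench height, which matches the 10 mm socket floor. I checked them with the grip still on and did not press the ribs again afterwards. The bar closing over all three agrees with them being home.

**Bar:** it reached a hard stop with the fingertips at 71 mm, and the wrist picture afterwards shows it flat over the modules. The tab's edge appeared about 1 pixel off where I expected it.

**Keys, one disagreement:** the fingertips met key 1 at about 62 mm and hit a hard stop at about 56 mm, not the stated 58 and 52 mm. The 6 mm of travel and the rise from about 1.5 to 5 N fit a fully pressed key, so I took it as fully down. Keys 2 and 3 stopped at the same height.

**Key 1 was pressed more than once:** I took the first hard stop for the collar, at up to 38 N through the fingertips. I pressed again and then checked the force slowly before going on to key 2.

**Other checks:** my first grasp closed too late and missed, without visibly moving the module. The last pictures show the stop, meter, tin, screwdriver and green look-alikes apparently where they were.

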